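# Lean a long cover plate on the drain stand

## Task

First move the drain stand's foot stop exactly one notch towards the stand's wall: keep its latch tab pressed down while you slide it, then let the tab come back up so that it is locked in the middle notch. Then take the longest of the three cover plates out of the rack and lean it on the stand without dropping it: foot on the stand's floor between wall and stop, close to the stop and held by it, upper part resting back against the wall, square to it and near its middle. Leave the two shorter plates standing in their slots.

Things in the scene. Friction and masses are not known exactly. Their poses are not given: they have to be found in the camera images.
- stand: Fixed grey steel drain stand, yaw up to 20 deg. Origin: centre of underside, on the table; z up, y along its wall. Floor 16 mm thick, x -95..105, y -75..75 mm, oily: a leaning plate's foot slides out until the stop holds it. Upright wall 12 mm thick, 150 wide at the -x side: its face to the stop at x = -83, top 136 mm over the table (120 over the floor). The stop slides along x.
- wall_top_edge (a point): Middle of the wall's upper edge on the face towards the stop; axes as the stand's.
- stop (a joint): Position of the foot stop in m: 0 = outer notch (the start), 0.040 = middle notch, 0.080 = inner notch; it grows towards the wall (stand -x). The latch has about 2 mm of play either way in a notch. Unlatched it slides with about 1.5 N of friction and stays where it is left.
- stop_foot_face (a point): Point on the stand's floor, middle of the stop's wall-side face; axes as the stand's. 95, 55, 15 mm from the wall in the outer, middle, inner notch. Dark steel stop: upright bar 96 mm wide (y), 10 thick, 50 high; behind it (+x) a 42 mm gap, 60 wide, holding the tab; then a second upright, 10 thick, 60 wide, 50 high. A fingertip on the tab can push either upright.
- tab_top (a point): Centre of the top of the black latch tab, 36 mm (stand x) by 50 mm, between the stop's two uprights, 31 mm to the +x side of the stop's wall-side face. When up, its top is 52 mm above the table, 14 mm below the uprights' tops.
- tab (a joint): How far the sprung latch tab is pressed down, m: 0 = up (locked in a notch), 0.010 = fully down; at 0.006 or more the stop slides free. Pressing takes 2.5 to 5 N. Let go between notches it stays about 5 mm down, unlocked; in a notch it comes up by itself.
- rack: Fixed grey plastic rack, 206 x 94 mm, 52 mm high, yaw up to 17 deg. Origin: centre of underside, on the table. Three slots open above at x = -62, 0, +62 mm in its own axes, each 14 mm wide (x), 70 long (y), floor 12 mm above the table. One plate stands on end in each slot, in any order.
- long_plate_center (a point): Centre of the longest plate: flat aluminium, 220 mm long, 64 mm wide, 10 mm thick, 0.25 to 0.45 kg. z runs along its length from foot to head (up when it stands), x along its thickness, y along its width. In the rack its head is 232 mm above the table.
- long_plate_foot (a point): Middle of the long plate's lower end face, 110 mm below its centre; same axes.
- long_plate_head (a point): Middle of the long plate's upper end face, 110 mm above its centre; same axes.
- mid_plate_center (a point): Centre of the 140 mm long plate (64 x 10 mm, the same make), to be left in its slot.
- short_plate_center (a point): Centre of the 105 mm long plate (64 x 10 mm, the same make), to be left in its slot.
- long_plate: The long plate itself, the same axes, origin at the middle of its lower end face.
There are look-alikes about, which are no part of the job. Leave any purple or yellow look-alike of the long_plate alone.

How it is judged (in metres and radians):
On the way, in this order (a step that is already met when the one before it is completed fails the run):
1. foot stop latched in the middle notch, tab up (value of joint stop between 0.036 and 0.044 m and value of joint tab below 0.003 m), for 0.3 s.
2. long plate lifted clear of the rack (height (world z) of long_plate_foot above 0.05 m), for 0.1 s.
At the end, for the whole second after the job is handed in: Stop in the middle notch (36 to 44 mm), tab up (under 3 mm). Long plate at rest, leaning 11 to 29 degrees onto the wall, foot on the floor with its middle at most 17 mm from the stop's face and 40 mm from the stand's middle, square to the wall within 14 degrees (all of step 1 and angle between long_plate_center's own z axis and vertical between 0.19 and 0.5 rad and angle between the y axis of long_plate_center and the y axis of stand, either way round below 0.25 rad and x of long_plate_foot in the frame of stop_foot_face between -0.017 and 0 m and z of long_plate_foot in the frame of stand between 0.012 and 0.024 m and y of long_plate_foot in the frame of stand between -0.04 and 0.04 m and x of long_plate_head in the frame of stand below -0.07 m and linear speed of long_plate below 0.02 m/s and angular speed of long_plate below 0.1 rad/s); the robot touches nothing.
It fails at once if a shorter plate is moved more than 25 mm (distance of any of mid_plate_center, short_plate_center from where it was at the start of the episode above 0.025 m).
It fails at once if the long plate is dropped (it falls freely at over 0.6 m/s) (contact force between the fingers and long_plate below 0.05 N and linear speed of long_plate above 0.6 m/s).
It also fails if it takes over 61 s, if anything falls off the work surface, if the arm or the gripper's body presses on something with over 40 N, if the wrist force passes 120 N, or if a joint passes its speed limit or range.

## Robot

A 6-joint arm with a two-finger parallel gripper is mounted at the origin on the work surface. World frame = base frame: x ahead of the robot, y to its left, z up, the work surface at z = 0. Lengths are in mm, angles in degrees, forces in N, time in s.
With the tool pointing down it reaches from about 350 to 850 mm from the base axis. Payload 8.1 kg.
Tool frame: the origin (TCP) lies at the very end of the fingers, on their centre line; the grasp point (between the pads) lies 19 mm behind it; z points along the fingers, y is the direction in which the jaws open and shut (so a half turn about z gives the same grasp; the last joint's range is limited). The gripper opens to 85 mm and grips with 20 to 120 N. Pads are 22 mm wide; open, the fingers measure 114 mm over their backs; the gripper's body (76 mm by 85 mm) begins 54 mm behind the grasp point. The pads swing forward as they close: fully open they stand 13 mm farther back than shut.
Start: joints at [67.586, 7.471, 85.268, -0, 87.261, -4.893], TCP at [180.612, 572.175, 231.292] pointing down, gripper open.
Joint ranges: [-169.43, 169.43], [-51.17, 129.36], [1.28, 143.12], [-76.62, 256.62], [0, 156.53], [-152.29, 152.29]. Speed limits (degrees/s): [136.94, 136.94, 159.86, 180, 180, 180].

## Interface

Orientations are given as [roll, pitch, yaw] about the fixed x, y, z axes, in that order (R = Rz(yaw) Ry(pitch) Rx(roll)).
In Python, from bench import sensors, viewer, job gives the robot as it stands.
- The arm moves only by the shell command python3 -m pendant 'ROWS' [FORCE]. ROWS is JSON, one flat list of numbers, 5 for each row, row after row: the shift along the world's x, y, z in mm, then the turn about the world's z in rad, then the finger opening in mm, from 0 to 85.4. In form: [x, y, z, twist, hand, x, y, z, twist, hand, ...]. A call has 1 to 12 rows; each row shifts and turns the pose as measured when the row begins; what a row does not reach is not made up. A row lasts 1/12 s, in which the tool goes at most 41.7 mm and 7.16 degrees, less where a joint would pass 70% of its speed; a pose out of reach is approached as far as the arm can. A call with a gripper value outside its range is refused whole. The fingers move at their own pace and stop on an object; FORCE is the grip in N (left out, the last holds). Time passes only in rows, so rows that do not move let the fingers close. It gives the time, the measured TCP pose, the force and the opening at its end, in the units of the state.
- sensors.sense(): the state, without advancing time (a new reading comes with each control period).
- viewer.snapshot(name): name is "scene" or "side" or "wrist"; returns a dict with "frame" (384x512x3 uint8, blue, green, red), "z_map" (384x512 float32, mm along the optical axis (not along the pixel's ray), 0 where there is no reading), "fx", "fy", "cx", "cy" (pixels), "view" (4x4, takes a point from world to camera coordinates). Camera axes: x right, y down, z forward; pixel columns grow to the right and rows downward; lengths in mm; the calibration is good to about 2 mm. A picture is of the moment at which its call begins.
- job.hand_in(): hands the job in, once; it reports no verdict.
The state is a dict: "time": time; "joint_pos": joint angles; "qd": joint speeds; "joint_efforts": joint torques, N m; "tool_pos": TCP position; "tcp_rot": TCP orientation; "ft_force": force on the tool from outside, world axes, zero at the start; "wrist_torque": the same for the moment, N m; "finger_gap": finger opening in mm.
Only numpy, scipy, OpenCV 4.12 (cv2) and the standard library are available. Lean on these libraries where they do the work, as an engineer would, in place of code of your own. Each camera call takes 0.05 s, during which the arm holds its last target.

## Working session

There is one attempt and no reset: what is moved stays moved. The work goes in short steps, Python scripts to look and compute and a shell command to move; the robot and the scene stay as the last step left them, time stands still between calls to the robot, and variables do not carry over. Pictures are saved under pics/ and viewed, and the job is handed in when it is done.

```bash
ls; mkdir -p pics; python3 - <<'E'
from bench import sensors, viewer
import cv2,numpy as np
for n in ["scene","side","wrist"]:
    s=viewer.snapshot(n); cv2.imwrite(f"pics/{n}0.png",s["frame"]); np.savez(f"{n}0.npz",**s)
    print(n,s["fx"],s["fy"],s["cx"],s["cy"]); print(np.round(s["view"],3))
print(sensors.sense())
E
```

```text
pics
scene 349.0213790991136 349.0213790991136 260.2932405924402 193.50070847477718
[[ 8.940000e-01  4.480000e-01 -1.000000e-03 -4.210920e+02]
 [ 3.290000e-01 -6.570000e-01 -6.790000e-01 -1.102690e+02]
 [-3.050000e-01  6.060000e-01 -7.340000e-01  1.210923e+03]
 [ 0.000000e+00  0.000000e+00  0.000000e+00  1.000000e+00]]
side 379.56099132192196 379.56099132192196 252.45167977647716 193.40333874648246
[[ 7.43000e-01 -6.69000e-01 -1.50000e-02 -4.19812e+02]
 [-4.32000e-01 -4.62000e-01 -7.75000e-01  3.09221e+02]
 [ 5.12000e-01  5.82000e-01 -6.32000e-01  7.95777e+02]
 [ 0.00000e+00  0.00000e+00  0.00000e+00  1.00000e+00]]
wrist 338.02592949738715 338.02592949738715 258.6825334889959 186.8719726771849
[[ 3.01000e-01  9.54000e-01 -3.00000e-03 -5.98673e+02]
 [ 9.07000e-01 -2.85000e-01  3.11000e-01 -4.05010e+01]
 [ 2.96000e-01 -9.60000e-02 -9.50000e-01  3.79891e+02]
 [ 0.00000e+00  0.00000e+00  0.00000e+00  1.00000e+00]]
{'time': 0.15, 'joint_pos': array([ 6.75861093e+01,  7.50582626e+00,  8.53164534e+01, -6.20119569e-04,
        8.72609247e+01, -4.89147372e+00]), 'qd': array([ 0.04172471, -0.07227838, -0.12991231, -0.04184824,  0.02274773,
        0.00626871]), 'joint_efforts': array([ 5.01342092e-04, -5.70060468e+01, -5.01162744e+01, -2.01456260e-04,
        9.50161018e-03, -3.83746112e-05]), 'tool_pos': array([180.44947344, 571.77121388, 230.46410377]), 'tcp_rot': array([-1.79917046e+02, -6.47761149e-03,  1.62477608e+02]), 'ft_force': array([-0.08614661, -0.57028486, -0.2071805 ]), 'wrist_torque': array([-0.04982827,  0.05420769, -0.03983693]), 'finger_gap': 85.29884922157747}
```

View pics/scene0.png

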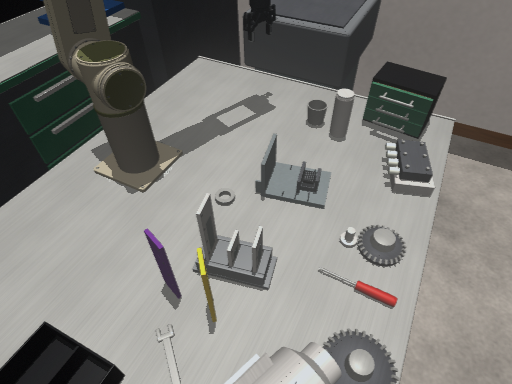

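View pics/side0.png

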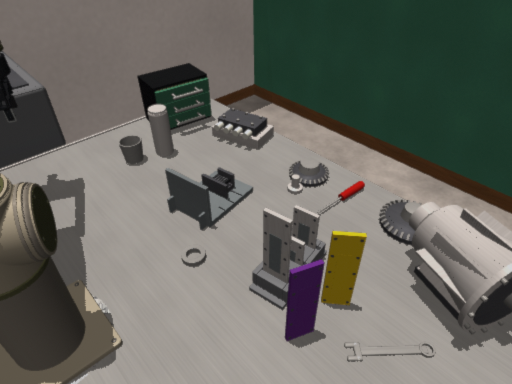

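View pics/wrist0.png

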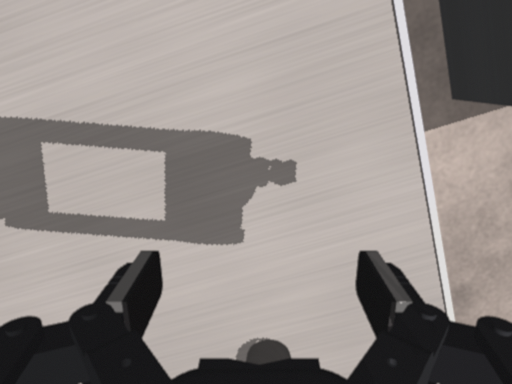

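The scene view shows the stand (wall at about 268,165, stop at 310,178) and the rack (about 240,258), with the long plate in its left slot at 207,228. The purple and yellow look-alikes stand in front. Next: enlarged crops and point clouds.

```bash
cat > h.py <<'E'
import numpy as np,cv2
def load(f):
    return dict(np.load(f))
def cloud(s):
    z=s["z_map"].astype(float); v,u=np.mgrid[:z.shape[0],:z.shape[1]]
    P=np.stack([(u-s["cx"])/s["fx"]*z,(v-s["cy"])/s["fy"]*z,z],-1)
    V=s["view"]; W=(P-V[:3,3])@V[:3,:3]
    W[z<=0]=np.nan
    return W
def proj(s,p):
    c=s["view"][:3,:3]@np.asarray(p,float)+s["view"][:3,3]
    return np.array([s["fx"]*c[0]/c[2]+s["cx"],s["fy"]*c[1]/c[2]+s["cy"]])
def crop(s,x0,y0,x1,y1,k,f):
    cv2.imwrite(f,cv2.resize(s["frame"][y0:y1,x0:x1],None,fx=k,fy=k,interpolation=cv2.INTER_CUBIC))
E
python3 - <<'E'
from h import *
s=load("scene0.npz");t=load("side0.npz")
crop(s,180,125,340,295,4,"pics/c1.png");crop(t,155,155,340,320,4,"pics/c2.png")
for n,s,pts in [("scene",s,[(297,180),(273,150),(265,178),(310,178),(240,255),(208,200),(236,240),(260,235),(230,280),(120,330)]),("side",t,[(205,205),(230,190),(185,185),(280,215),(303,213)])]:
    W=cloud(s)
    for u,v in pts: print(n,u,v,np.round(W[v,u],1))
E
```

```text
scene 297 180 [530.2 146.3  16.9]
scene 273 150 [439.8 151.2 104.7]
scene 265 178 [458.7  56.5  73.7]
scene 310 178 [574.2 137.7  53.1]
scene 240 255 [ 515.4 -203.8   52.9]
scene 208 200 [ 439.5 -200.9  223. ]
scene 236 240 [ 502.8 -197.   102.1]
scene 260 235 [ 563.8 -186.   147.2]
scene 230 280 [ 5.105e+02 -2.530e+02  3.000e-01]
scene 120 330 [ 346.2 -480.2    1.1]
side 205 205 [444.8  51.8  80.8]
side 230 190 [578.5 115.5  21.1]
side 185 185 [433.7 121.3 114.2]
side 280 215 [ 439.7 -225.   233.5]
side 303 213 [ 552.5 -191.4  146.9]
```

View pics/c1.png

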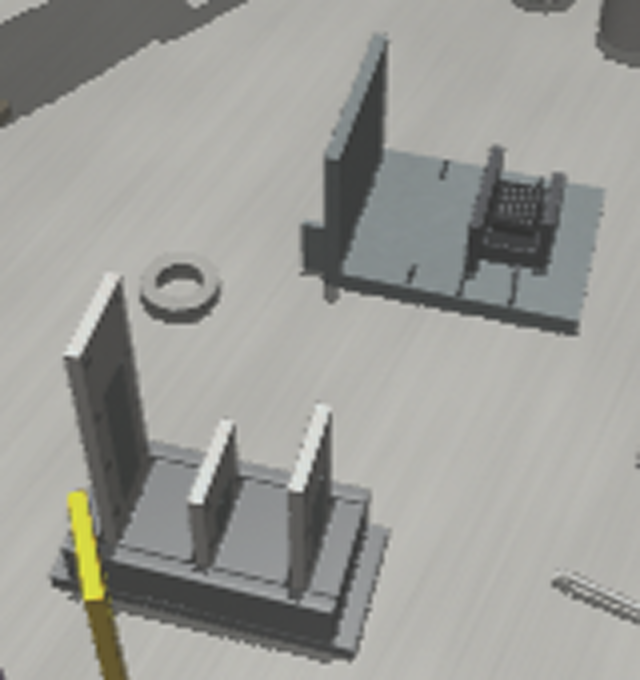

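View pics/c2.png

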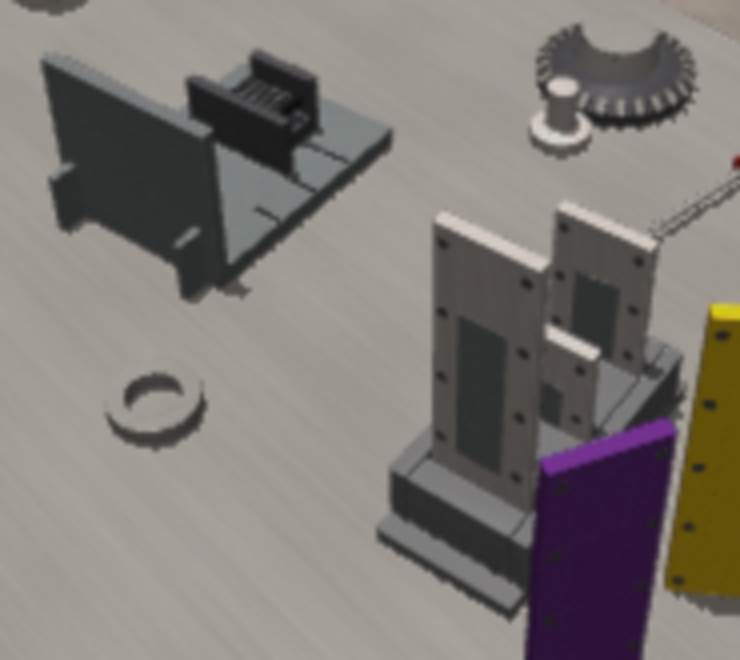

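The long plate is in the rack's -x slot, with the short plate in the middle slot and the mid plate at +x. The stand's wall faces +x world. I'll fit the poses from the clouds.

```bash
python3 - <<'E'
from h import *
from scipy.optimize import least_squares
# stand & rack fits with top-surface points
def rect(P): 
    r=cv2.minAreaRect(P[:,:2].astype(np.float32)); return np.round(r[0],1),np.round(r[1],1),round(r[2],1),len(P)
for n in ["scene","side"]:
    W=cloud(load(n+"0.npz")).reshape(-1,3); W=W[~np.isnan(W[:,0])]
    def box(x0,x1,y0,y1,z0,z1): return W[(W[:,0]>x0)&(W[:,0]<x1)&(W[:,1]>y0)&(W[:,1]<y1)&(W[:,2]>z0)&(W[:,2]<z1)]
    print(n)
    print(" standfloor",rect(box(380,720,0,260,12,20)))
    print(" walltop",rect(box(380,520,0,260,130,142)))
    print(" wall>40",rect(box(380,510,0,260,40,142)))
    print(" uprights top",rect(box(520,720,0,260,62,70)))
    print(" tab",rect(box(520,720,0,260,48,56)))
    print(" racktop",rect(box(380,640,-300,-100,49,56)))
    print(" rackwhole",rect(box(380,680,-300,-100,5,56)))
    print(" long top",rect(box(380,520,-300,-100,228,236)))
    print(" long body",rect(box(380,480,-300,-100,150,228)))
    print(" mid",rect(box(530,600,-300,-100,100,156)))
    print(" short",rect(box(480,530,-300,-100,70,121)))
E
```

```text
scene
 standfloor (array([523.6, 137.1]), array([218.3, 154.2]), 11.1, 1564)
 walltop (array([440.4, 119.9]), array([ 12.5, 150.5]), 11.1, 150)
 wall>40 (array([432.3, 117.5]), array([ 30.9, 152.3]), 10.8, 490)
 uprights top (array([569.3, 142.7]), array([61.6, 98.6]), 11.1, 117)
 tab (array([573. , 139.5]), array([56.9, 90.8]), 5.8, 155)
 racktop (array([ 501. , -207.8]), array([176.6,  96.7]), 11.6, 1394)
 rackwhole (array([ 537.8, -187.9]), array([263.5, 170.8]), 0.3, 2254)
 long top (array([ 440.1, -220. ]), array([10. , 65.2]), 11.5, 114)
 long body (array([ 444.2, -220.4]), array([10.6, 64.8]), 2.8, 371)
 mid (array([ 561.5, -196.2]), array([10.5, 65.5]), 11.4, 238)
 short (array([ 501.3, -210.3]), array([10.5, 64.5]), 11.0, 233)
side
 standfloor (array([519.7, 133.6]), array([223. , 152.1]), 12.1, 835)
 walltop (array([437.8, 118.5]), array([ 14.6, 151.1]), 10.8, 232)
 wall>40 (array([427.7, 117.2]), array([ 35.6, 152.5]), 11.2, 1272)
 uprights top (array([565. , 143.7]), array([64.6, 95.4]), 9.0, 157)
 tab (array([562.9, 142.9]), array([58.8, 95.7]), 11.5, 164)
 racktop (array([ 497.1, -208.6]), array([179.,  94.]), 11.2, 763)
 rackwhole (array([ 496.9, -208.7]), array([206.1,  94.7]), 11.4, 1518)
 long top (array([ 437.3, -220.5]), array([12. , 63.6]), 10.8, 161)
 long body (array([ 433.3, -221.8]), array([11.5, 65.1]), 19.3, 788)
 mid (array([ 557.5, -195.9]), array([13.2, 64.7]), 10.2, 513)
 short (array([ 500.8, -224.4]), array([12.9, 33.8]), 9.4, 246)
```

```bash
python3 - <<'E'
from h import *
s=load("scene0.npz");W=cloud(s);F=s["frame"].astype(int)
def st(m,n):
    P=W[m&~np.isnan(W[...,0])]; print(n,len(P),np.round(np.percentile(P,2,axis=0)),np.round(np.percentile(P,98,axis=0)))
b,g,r=F[...,0],F[...,1],F[...,2]
st((r>90)&(g>80)&(b<60)&(np.arange(384)[:,None]>200),"yellow")
st((b>60)&(g<40)&(r>30)&(np.arange(384)[:,None]>200),"purple")
m=np.zeros(r.shape,bool);m[92:135,335:350]=1;st(m,"bottle")
O=np.array([526,136.]);
for a in(11.1,):
    c,sn=np.cos(np.radians(a)),np.sin(np.radians(a))
    for n in("scene","side"):
        t=load(n+"0.npz")
        Ct=cloud(t).reshape(-1,3);Ct=Ct[~np.isnan(Ct[:,0])]
        q=np.c_[(Ct[:,:2]-O)@np.array([[c],[sn]]),(Ct[:,:2]-O)@np.array([[-sn],[c]]),Ct[:,2]]
        q=q[(abs(q[:,0])<130)&(abs(q[:,1])<100)]
        def pr(n,k): print(n,len(q[k]),np.round(np.percentile(q[k],[3,50,97],axis=0),1).tolist())
        pr("wallface",(q[:,2]>40)&(q[:,2]<130)&(q[:,0]<-70))
        pr("stop inner up top",(q[:,2]>63)&(q[:,2]<69)&(q[:,0]>0)&(q[:,0]<30))
        pr("stop outer up top",(q[:,2]>63)&(q[:,2]<69)&(q[:,0]>55)&(q[:,0]<90))
        pr("tab",(q[:,2]>49)&(q[:,2]<55)&(q[:,0]>25)&(q[:,0]<61)&(abs(q[:,1])<24))
        pr("floor",(q[:,2]>12)&(q[:,2]<19))
E
```

```text
yellow 216 [ 501. -367.   10.] [ 535. -320.  220.]Traceback (most recent call last):
  File "<stdin>", line 7, in <module>
  File "<stdin>", line 4, in st
    return _quantile_unchecked(
        a, q, axis, out, overwrite_input, method, keepdims, weights)
    return _ureduce(a,
                    func=_quantile_ureduce_func,
    ...<5 lines>...
                    overwrite_input=overwrite_input,
                    method=method)
    r = func(a, **kwargs)
    result = _quantile(arr,
                       quantiles=q,
    ...<2 lines>...
                       out=out,
                       weights=wgt)
    slices_having_nans = np.isnan(arr[-1, ...])
                                  ~~~^^^^^^^^^
IndexError: index -1 is out of bounds for axis 0 with size 0
```

```bash
python3 -m pendant '[35,-30,15,0.1,0, 36,-38,0,0.1,0, 36,-38,0,0.1,0, 30,-38,0,0.1,0, 30,-38,0,0.1,0, 30,-38,0,0,0, 30,-38,0,0,0, 30,-38,0,0,0, 30,-38,0,0,0, 30,-38,0,0,0, 30,-30,0,0,0, 20,-20,0,0,0]' 20
```

```text
time: 1.15
tool_pos: [496.1, 198.8, 240.2]
tcp_rot: [-179.7, -0.2, -166.8]
ft_force: [0.2, 0.4, 0.4]
finger_gap: 0.1
```

```bash
python3 - <<'E'
from h import *
O=np.array([526,136.])
a=11.1
c,sn=np.cos(np.radians(a)),np.sin(np.radians(a))
for n in("scene","side"):
        t=load(n+"0.npz")
        Ct=cloud(t).reshape(-1,3);Ct=Ct[~np.isnan(Ct[:,0])]
        q=np.c_[(Ct[:,:2]-O)@np.array([[c],[sn]]),(Ct[:,:2]-O)@np.array([[-sn],[c]]),Ct[:,2]]
        q=q[(abs(q[:,0])<130)&(abs(q[:,1])<100)]
        def pr(n,k): 
            if k.sum(): print(n,len(q[k]),np.round(np.percentile(q[k],[3,50,97],axis=0),1).tolist())
        pr("wall",(q[:,2]>40)&(q[:,2]<130)&(q[:,0]<-70))
        pr("walltop",(q[:,2]>132)&(q[:,0]<-70))
        pr("stop inner up top",(q[:,2]>63)&(q[:,2]<69)&(q[:,0]>0)&(q[:,0]<30))
        pr("stop outer up top",(q[:,2]>63)&(q[:,2]<69)&(q[:,0]>55)&(q[:,0]<90))
        pr("tab",(q[:,2]>49)&(q[:,2]<55)&(q[:,0]>25)&(q[:,0]<61)&(abs(q[:,1])<24))
        pr("floor",(q[:,2]>12)&(q[:,2]<19))
E
python3 -m pendant '[40,-30,-20,-0.035,0, 30,-24,-30,0,0, 2,0,-30,0,0, 0,0,-20,0,0]'
python3 - <<'E'
from bench import sensors, viewer
import cv2,numpy as np
s=viewer.snapshot("wrist"); cv2.imwrite("pics/w1.png",s["frame"]); np.savez("w1.npz",**s)
q=sensors.sense();print(q["tool_pos"],q["tcp_rot"],q["ft_force"])
E
```

```text
wall 340 [[-104.6, -74.9, 42.6], [-81.4, -33.4, 84.9], [-80.6, 64.2, 127.3]]
walltop 143 [[-92.5, -72.0, 133.2], [-86.2, -9.2, 136.6], [-81.0, 69.7, 139.1]]
stop inner up top 65 [[13.1, -45.9, 64.3], [18.2, -6.7, 67.1], [22.5, 43.9, 68.7]]
stop outer up top 39 [[64.9, -28.5, 63.8], [69.8, -5.0, 66.6], [74.3, 28.0, 68.6]]
tab 116 [[27.5, -23.6, 51.0], [42.6, -2.7, 52.9], [59.5, 21.2, 54.8]]
floor 1434 [[-78.3, -73.6, 13.7], [-6.6, -20.4, 16.8], [102.6, 70.9, 18.8]]
wall 1040 [[-108.9, -73.1, 42.6], [-95.0, -9.1, 84.8], [-88.3, 68.7, 126.9]]
walltop 201 [[-96.5, -72.3, 132.9], [-91.5, -5.5, 136.7], [-84.1, 69.6, 139.2]]
stop inner up top 86 [[9.9, -45.7, 63.4], [14.0, -5.6, 66.8], [20.0, 45.3, 68.7]]
stop outer up top 52 [[61.7, -27.5, 63.1], [65.7, 1.3, 66.5], [71.7, 29.4, 68.4]]
tab 74 [[34.5, -23.0, 50.5], [45.9, -3.7, 53.0], [58.0, 21.7, 54.7]]
floor 775 [[-98.6, -73.6, 12.9], [2.8, -47.9, 16.9], [99.6, 65.8, 18.7]]
time: 1.48
tool_pos: [562.4, 148.6, 153.2]
tcp_rot: [-179.6, 0.5, -169.4]
ft_force: [-0.0, 0.1, 0.2]
finger_gap: 0.1
[560.1112603  148.01148579 148.81146241] [-179.60729077    0.21424533 -169.33722349] [-1.84867112 -1.38305517 -4.19627481]
```

View pics/w1.png

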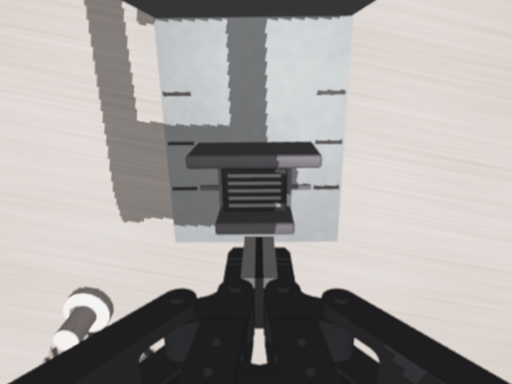

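Wrist view: the wall runs along the top edge, the stop's inner upright is at (254,156), the tab at (256,190), the outer upright at (255,220), and the closed fingertips at about (259,245). The jaws are square to the stand. I'll cross-check the stand pose with this view.

```bash
cat >> h.py <<'E'
def stand(t,O=np.array([526,136.]),a=11.1):
    c,sn=np.cos(np.radians(a)),np.sin(np.radians(a))
    Ct=cloud(t).reshape(-1,3);Ct=Ct[~np.isnan(Ct[:,0])]
    return np.c_[(Ct[:,:2]-O)@np.array([[c],[sn]]),(Ct[:,:2]-O)@np.array([[-sn],[c]]),Ct[:,2]]
def tostand(p,O=np.array([526,136.]),a=11.1):
    c,sn=np.cos(np.radians(a)),np.sin(np.radians(a)); d=np.array(p[:2])-O
    return np.round([d[0]*c+d[1]*sn,-d[0]*sn+d[1]*c],1)
E
python3 - <<'E'
from h import *
from bench import sensors
q=stand(load("w1.npz")); q=q[(abs(q[:,0])<130)&(abs(q[:,1])<100)]
def pr(n,k): 
    if k.sum(): print(n,k.sum(),np.round(np.percentile(q[k],[2,50,98],axis=0),1).tolist())
x,y,z=q.T
pr("floor",(z>12)&(z<19));pr("inner",(z>62)&(z<69)&(x<35)&(x>0));pr("outer",(z>62)&(z<69)&(x>55)&(x<85)&(abs(y)<35));pr("tab",(z>48)&(z<57)&(x>20)&(x<70)&(abs(y)<28))
k=(z>62)&(z<69)&(x<35)&(x>0)
print(np.polyfit(y[k],x[k],1))
p=sensors.sense()["tool_pos"];print(p,tostand(p))
E
```

```text
floor 32577 [[-81.7, -71.7, 13.5], [-23.1, 1.5, 14.9], [99.7, 73.5, 16.6]]
inner 1937 [[10.5, -44.3, 62.7], [14.9, 0.7, 65.2], [20.1, 46.6, 66.6]]
outer 1032 [[62.3, -27.4, 62.5], [66.3, 1.6, 65.1], [71.7, 29.8, 66.5]]
tab 3121 [[24.9, -23.1, 49.1], [43.0, 1.0, 51.0], [62.8, 25.1, 55.4]]
[-3.46069766e-03  1.49431842e+01]
[560.1112603  148.01148579 148.81146241] [35.8  5.2]
```

```bash
python3 -m pendant '[6.3,-3.5,-25,0.005,0, 0,0,-25,0,0, 0,0,-20,0,0, 0,0,-8,0,0, 0,0,0,0,0]'; python3 -c "
from h import *;from bench import sensors
s=sensors.sense();print(s['tool_pos'],s['tcp_rot'],s['ft_force'],tostand(s['tool_pos']))"
```

```text
time: 1.95
tool_pos: [564.9, 144.1, 67.8]
tcp_rot: [-179.6, -0.0, -169.1]
ft_force: [-0.7, -0.2, 1.1]
finger_gap: -0.1
[564.93096507 144.14669216  67.83998446] [-1.79629598e+02 -1.11616357e-03 -1.69061902e+02] [-0.71649624 -0.17264388  1.11760209] [39.8  0.5]
```

```bash
python3 -m pendant '[0,0,-12,0,0, 0,0,-4,0,0, 0,0,-4,0,0]'; python3 -m pendant '[0,0,-3,0,0, 0,0,-2,0,0]'
```

```text
time: 2.2
tool_pos: [566.9, 145.3, 50.6]
tcp_rot: [-179.6, 0.3, -169.0]
ft_force: [-0.1, -1.7, 2.6]
finger_gap: -0.3
time: 2.37
tool_pos: [567.9, 145.4, 46.9]
tcp_rot: [-179.6, 0.4, -169.0]
ft_force: [-1.0, -1.4, 3.3]
finger_gap: -0.1
```

```bash
python3 -m pendant '[-1,0,-3,0,0, -1,0,-2,0,0]'; python3 -c "
from h import *;from bench import sensors
s=sensors.sense();print(s['tool_pos'],s['tcp_rot'],s['ft_force'],tostand(s['tool_pos']))"
```

```text
time: 2.53
tool_pos: [568.0, 145.5, 43.8]
tcp_rot: [-179.6, 0.6, -169.0]
ft_force: [1.3, -2.3, 4.2]
finger_gap: -0.1
[567.97351002 145.51154897  43.80940305] [-179.5624071     0.63520492 -168.96985667] [ 1.25548979 -2.32599015  4.21585688] [43.   1.3]
```

```bash
python3 -m pendant '[-4.9,-1,-0.7,0,0, -4.9,-1,-0.5,0,0, -4.9,-1,-0.5,0,0, -4.9,-1,-0.5,0,0, -4.9,-1,-0.5,0,0, -4.9,-1,-0.5,0,0]'; python3 -c "
from h import *;from bench import sensors
s=sensors.sense();print(s['tool_pos'],s['tcp_rot'],s['ft_force'],tostand(s['tool_pos']))"
```

```text
time: 3.03
tool_pos: [540.2, 140.0, 43.9]
tcp_rot: [-179.6, 1.2, -169.0]
ft_force: [2.1, 0.4, 3.5]
finger_gap: 0.1
[540.18729607 139.98567927  43.88759847] [-179.58336909    1.18773601 -168.97819633] [2.12073652 0.35821356 3.49745801] [14.7  1.2]
```

```bash
python3 -m pendant '[-4.9,-1,-0.5,0,0, -4.9,-1,-0.5,0,0, -4.5,-0.9,-0.5,0,0, -3,-0.6,-0.5,0,0]'; cat > look.py <<'E'
from h import *;from bench import sensors,viewer
import sys
n,f=sys.argv[1],sys.argv[2]
t=viewer.snapshot(n); np.savez(f+".npz",**t)
s=sensors.sense();print(s['time'],np.round(s['tool_pos'],1),np.round(s['tcp_rot'],1),np.round(s['ft_force'],1),tostand(s['tool_pos']))
x0,y0,x1,y1,k=map(int,sys.argv[3:8])
crop(t,x0,y0,x1,y1,k,f"pics/{f}.png")
q=stand(t); q=q[(abs(q[:,0])<130)&(abs(q[:,1])<100)];x,y,z=q.T
for lo,hi in [(y_a,y_a+20) for y_a in(-46,26)]:
    k=(z>62.5)&(z<68)&(y>lo)&(y<hi)&(x>-60)
    if k.sum(): print("inner upright",lo,k.sum(),np.round(np.percentile(x[k],[3,50,97]),1))
E
python3 look.py wrist w2 100 0 420 300 2
```

```text
time: 3.37
tool_pos: [520.6, 136.1, 42.0]
tcp_rot: [-179.6, 1.2, -169.0]
ft_force: [1.4, -0.3, 10.5]
finger_gap: 0.2
3.4167 [520.2 136.   42.1] [-179.6    1.2 -169. ] [-1.9 -0.7  7.2] [-5.7  1.2]
inner upright -46 1266 [-36.2 -32.3 -27.1]
inner upright 26 1312 [-36.5 -32.5 -27.3]
```

View pics/w2.png

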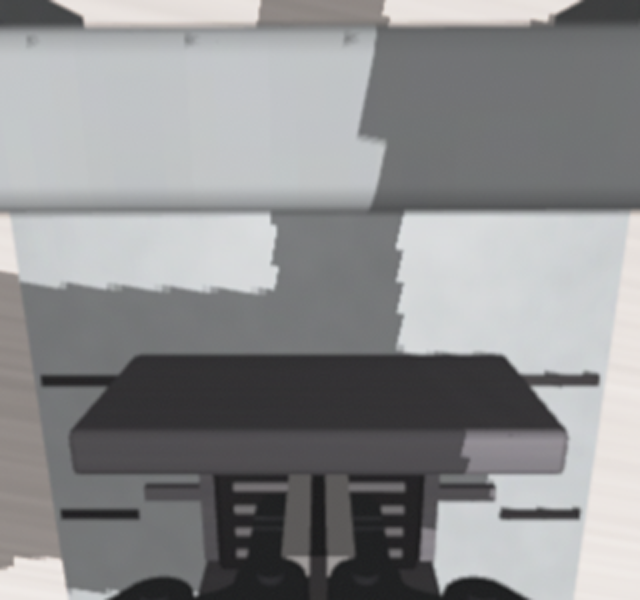

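The floor marks are at rows 380 (inner) and 515 (middle) of the crop, and the stop's pointer is at row 490. The stop was dragged about 7.4 mm past the middle notch. I'll drag it back with the tab still down.

```bash
python3 -m pendant '[3,0.6,-0.5,0,0, 2.5,0.5,-0.5,0,0]'; python3 look.py wrist w3 100 0 420 300 2
```

```text
time: 3.58
tool_pos: [524.7, 136.9, 42.0]
tcp_rot: [-179.6, 1.2, -169.0]
ft_force: [-1.1, -1.7, 10.4]
finger_gap: 0.3
3.6333 [525.1 137.   42.1] [-179.6    1.2 -169. ] [-0.3 -0.1  9. ] [-0.7  1.2]
inner upright -46 1289 [-32.2 -28.3 -23. ]
inner upright 26 1313 [-32.4 -28.4 -23.1]
```

View pics/w3.png

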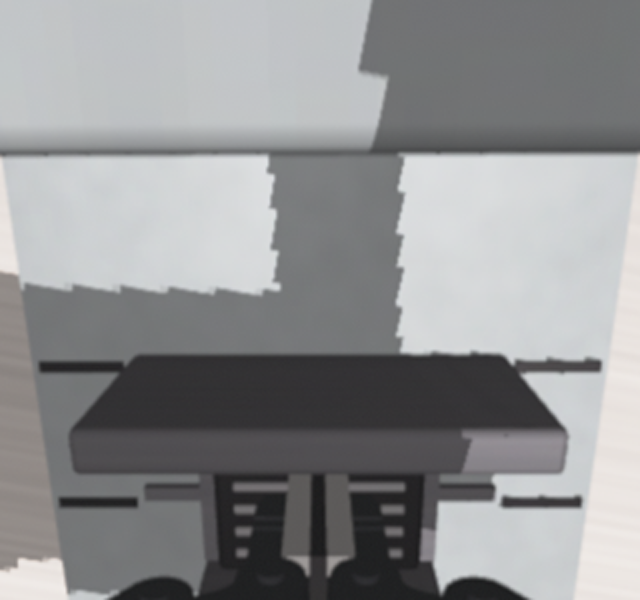

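Pointer row 491 against mark row 502, so it is still about 3 mm past.

```bash
python3 -m pendant '[1.8,0.35,-0.4,0,0, 1.0,0.2,-0.4,0,0, 0,0,-0.4,0,0]'; python3 look.py wrist w4 100 0 420 300 2
```

```text
time: 3.88
tool_pos: [527.2, 137.4, 42.0]
tcp_rot: [-179.6, 1.1, -169.0]
ft_force: [0.6, 0.0, 8.1]
finger_gap: -0.2
3.9333 [527.2 137.4  42.1] [-179.6    1.1 -169. ] [ 1.7 -0.7  8.1] [1.5 1.2]
inner upright -46 1294 [-29.5 -25.6 -20.2]
inner upright 26 1307 [-29.6 -25.7 -20.4]
```

View pics/w4.png

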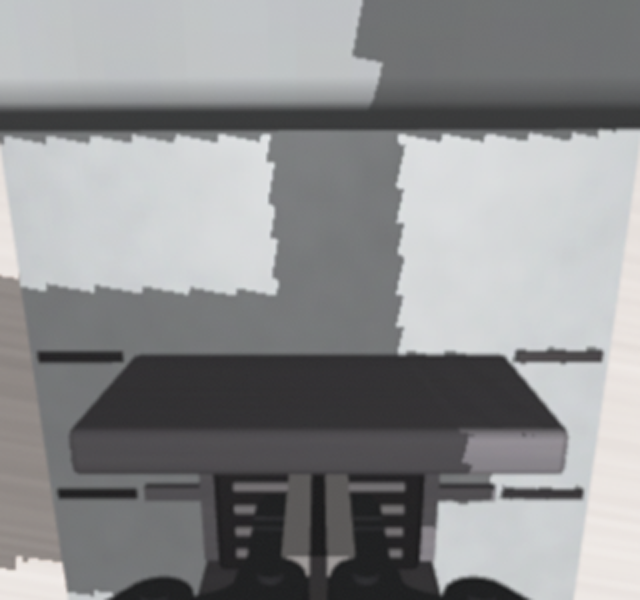

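The pointer (row 492) now lines up with the middle mark (row 493). Lifting off.

```bash
python3 -m pendant '[0,0,3,0,0, 0,0,4,0,0, 0,0,6,0,0, 0,0,20,0,0, 0,0,30,0,0, 0,0,30,0,0, 0,0,10,0,0]'; python3 look.py wrist w5 100 50 420 350 2;python3 - <<'E'
from h import *
q=stand(load("w5.npz")); q=q[(abs(q[:,0])<130)&(abs(q[:,1])<100)]
x,y,z=q.T
k=(z>40)&(z<57)&(x>-14)&(x<20)&(abs(y)<22)
print("tab z",k.sum(),np.round(np.percentile(z[k],[5,50,95]),1))
k=(z>57)&(z<69)&(abs(y)<28); print(np.round(np.median(z[k]),1))
E
```

```text
time: 4.52
tool_pos: [516.5, 135.9, 140.8]
tcp_rot: [-179.6, -0.1, -169.0]
ft_force: [0.3, 0.7, -0.3]
finger_gap: -0.2
4.5667 [517.  136.  141.3] [-179.6   -0.  -169. ] [1.2 0.9 2.1] [-8.8  1.7]
inner upright -46 478 [-30.2 -25.4  27.5]
inner upright 26 531 [-30.4 -25.2  28.3]
tab z 2386 [50.  51.1 52.3]
65.0
```

View pics/w5.png

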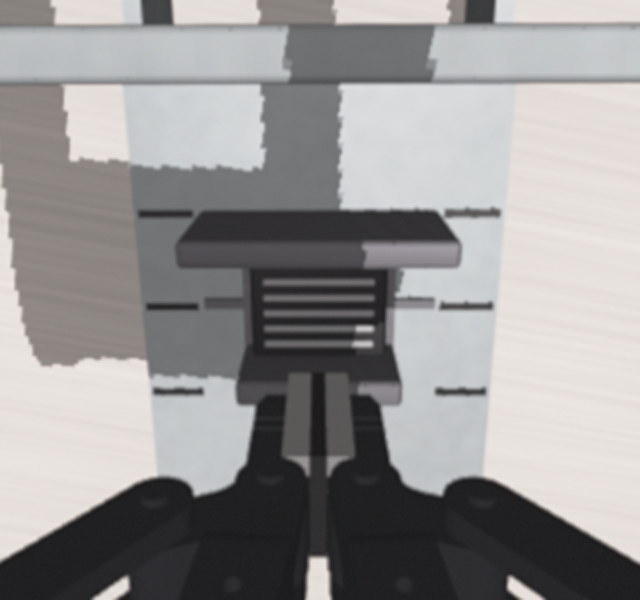

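The stop is in the middle notch (40.8 mm from the cloud) and the tab is up (top at 51 mm, as at the start). Now to the long plate.

```bash
python3 -m pendant '[0,-30,25,0,85, 0,-35,20,0,85, -2,-38,15,0,85, -4,-38,15,0,85, -4,-38,15,0,85, -4,-38,15,0,85, -4,-38,15,0,85, -4,-38,15,0,85, -4,-30,15,0,85, 0,-10,5,0,85, 0,0,0,0,85]' 20; python3 look.py wrist w6 0 0 512 384 1
```

```text
time: 5.48
tool_pos: [476.8, -206.8, 285.0]
tcp_rot: [179.8, -1.4, -168.6]
ft_force: [0.4, 0.1, -0.5]
finger_gap: 85.0
5.5333 [ 476.8 -205.8  284.4] [ 179.8   -1.4 -168.6] [ 0.2  0.1 -0.9] [-114.1 -325.9]
inner upright -46 138 [-30.9 -25.5  28.6]
```

View pics/w6.png

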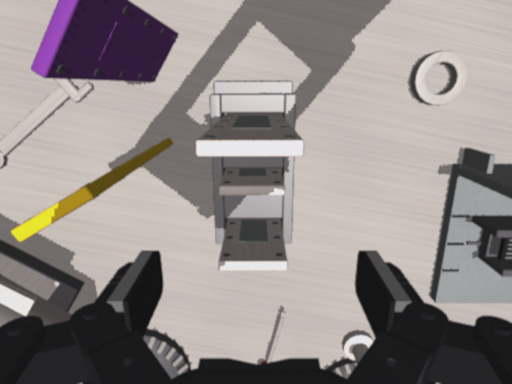

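The long plate's head is the bright bar at (249,147). The mid plate's head is at (253,265) and the short plate's at (252,190). The yellow plate is well off to the left.

```bash
python3 - <<'E'
from h import *
from bench import sensors
W=cloud(load("w6.npz")).reshape(-1,3)
k=(W[:,2]>226)&(W[:,2]<236)&(W[:,1]>-270)&(W[:,1]<-150)&(W[:,0]<500)
r=cv2.minAreaRect(W[k][:,:2].astype(np.float32));print(r,k.sum(),np.median(W[k],axis=0))
p=sensors.sense();print(p["tool_pos"],p["tcp_rot"])
E
```

```text
((437.2129821777344, -220.39361572265625), (9.974956512451172, 63.56291961669922), 11.272537231445312) 1885 [ 436.96723111 -220.33222148  230.77006551]
[ 476.78211245 -205.7505843   284.35733117] [ 179.76523969   -1.43078818 -168.57545875]
```

```bash
python3 -m pendant '[-30,-10,0,0,85, -9,-4.6,0,0,85, 0,0,0,0,85]'; python3 -m pendant '[0,0,-5,0,85, 0,0,0,0,85]'
```

```text
time: 5.78
tool_pos: [436.6, -216.0, 278.2]
tcp_rot: [179.3, -1.7, -168.4]
ft_force: [0.7, 0.4, -1.0]
finger_gap: 85.3
time: 5.95
tool_pos: [437.0, -213.2, 270.9]
tcp_rot: [179.2, -1.8, -168.3]
ft_force: [0.5, 0.1, 0.5]
finger_gap: 85.2
```

```bash
python3 -m pendant '[0,-8,0,0,85, 0,-1.5,-20,0,85, 0,-1.5,-20,0,85]'; python3 -c "
from bench import sensors
print(sensors.sense())"
```

```text
time: 6.2
tool_pos: [441.1, -223.6, 233.5]
tcp_rot: [179.4, -1.4, -168.0]
ft_force: [-0.3, -0.6, -0.7]
finger_gap: 84.8
{'time': 6.2, 'joint_pos': array([ -32.3767593 ,   -7.60304472,  100.11770607,   -0.6108284 ,
         88.91244643, -134.34685668]), 'qd': array([ -1.25541003,   6.78641046,  16.22173552,  -0.4229051 ,
       -26.28582638,  -1.97049392]), 'joint_efforts': array([  0.24109488, -46.05784178, -53.2864809 ,  -0.0843636 ,
         1.27479393,   0.06081612]), 'tool_pos': array([ 441.05748038, -223.63242186,  233.46779933]), 'tcp_rot': array([ 179.43871064,   -1.44719774, -168.00361351]), 'ft_force': array([-0.34024842, -0.60968049, -0.65654413]), 'wrist_torque': array([-0.03046533, -0.04448888, -0.00992675]), 'finger_gap': 84.84733609800874}
```

```bash
python3 -m pendant '[-4,2.5,0,-0.015,85, 0,0,3,0,85]'; python3 look.py wrist w7 0 0 512 384 1
```

```text
time: 6.37
tool_pos: [435.8, -219.6, 231.8]
tcp_rot: [179.1, -1.8, -168.9]
ft_force: [-0.4, -0.1, 1.1]
finger_gap: 84.9
6.4167 [ 436.2 -219.9  232.7] [ 179.2   -1.7 -168.8] [ 0.8 -0.1  0.3] [-156.6 -332. ]
```

View pics/w7.png

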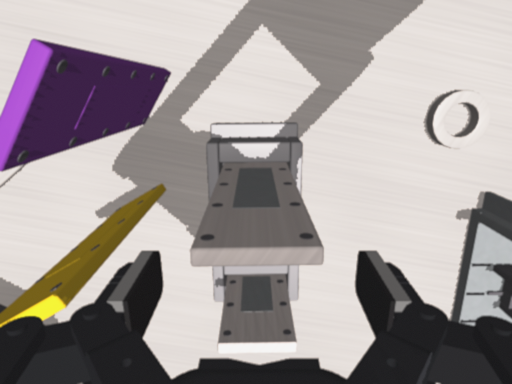

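```bash
python3 -m pendant '[0.5,-0.5,-18,0,85, 0,-0.5,-16,0,85, 0,-0.5,-6,0,85]'; python3 -m pendant '[0,0,0,0,85]'
```

```text
time: 6.67
tool_pos: [440.2, -222.7, 198.5]
tcp_rot: [179.6, -1.3, -168.8]
ft_force: [0.5, 0.1, -0.6]
finger_gap: 85.2
time: 6.75
tool_pos: [440.1, -222.6, 198.4]
tcp_rot: [179.5, -1.3, -168.8]
ft_force: [-1.1, -0.4, -0.3]
finger_gap: 85.1
```

```bash
python3 -m pendant '[-2,1.5,-12,0,85, 0,0,0,0,85]'; python3 -m pendant '[0,0,0,0,60, 0,0,0,0,60, 0,0,0,0,60, 0,0,0,0,60]' 25; python3 look.py wrist w8 0 0 512 384 1
```

```text
time: 6.92
tool_pos: [439.1, -221.5, 187.9]
tcp_rot: [179.6, -1.2, -168.7]
ft_force: [-1.1, 0.3, -0.7]
finger_gap: 85.1
time: 7.25
tool_pos: [439.4, -221.6, 189.3]
tcp_rot: [179.7, -1.1, -168.7]
ft_force: [0.5, 0.2, -3.7]
finger_gap: 63.9
7.3 [ 439.4 -221.6  189.2] [ 179.7   -1.1 -168.7] [ 0.3 -0.3 -3.7] [-153.8 -334.2]
```

View pics/w8.png

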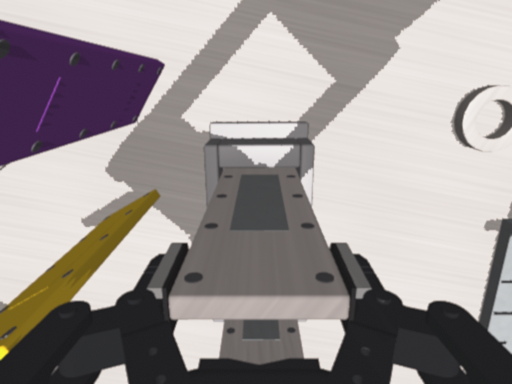

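Both pads hold the plate's edges (gap 63.9). I'll firm the grip and lift.

```bash
python3 -m pendant '[0,0,0,0,58, 0,0,5,0,58, 0,0,15,0,58, 0,0,25,0,58, 0,0,25,0,58, 0,0,25,0,58, 0,0,15,0,58, 0,0,5,0,58]' 50; python3 look.py side s1 150 0 400 330 2
```

```text
time: 7.97
tool_pos: [436.7, -220.6, 306.1]
tcp_rot: [179.5, -1.5, -168.8]
ft_force: [0.4, 0.3, -3.0]
finger_gap: 63.4
8.0167 [ 436.9 -220.8  306.5] [ 179.5   -1.4 -168.8] [-0.2 -0.5 -2.9] [-156.1 -333. ]
inner upright -46 21 [-30.3 -25.   27.4]
inner upright 26 7 [-21.8  23.5  30.8]
```

View pics/s1.png

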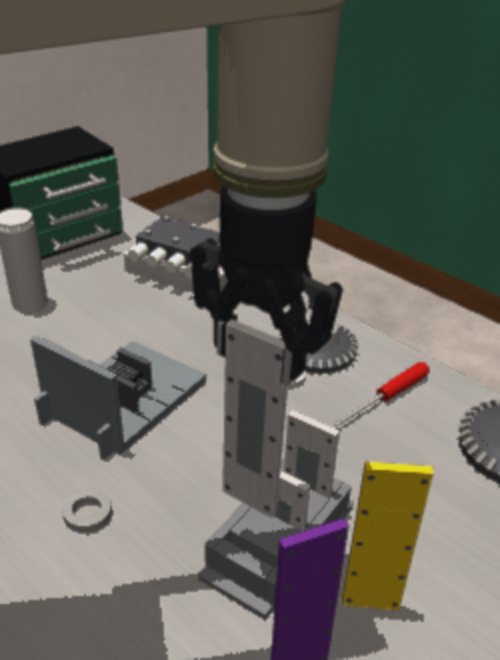

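```bash
python3 -m pendant '[0,20,4,0,58, 2,32,2,0,58, 5,36,2,0,58, 8,38,0,0,58, 8,38,0,0,58, 8,38,0,0,58, 8,38,0,0,58, 7,38,0,0,58, 2,30,0,0,58, 0,15,0,0,58, 0,0,0,0,58]';python3 look.py side s2 150 0 400 330 2
```

```text
time: 8.93
tool_pos: [480.9, 112.2, 303.0]
tcp_rot: [179.8, -2.1, -169.3]
ft_force: [0.2, 0.4, -3.9]
finger_gap: 63.2
8.9833 [480.7 111.  302.7] [ 179.8   -2.1 -169.3] [-0.5 -0.7 -4.6] [-49.3 -15.8]
inner upright -46 19 [-30.6 -27.4  25.2]
inner upright 26 2 [-20.9 -20.7 -20.5]
```

View pics/s2.png

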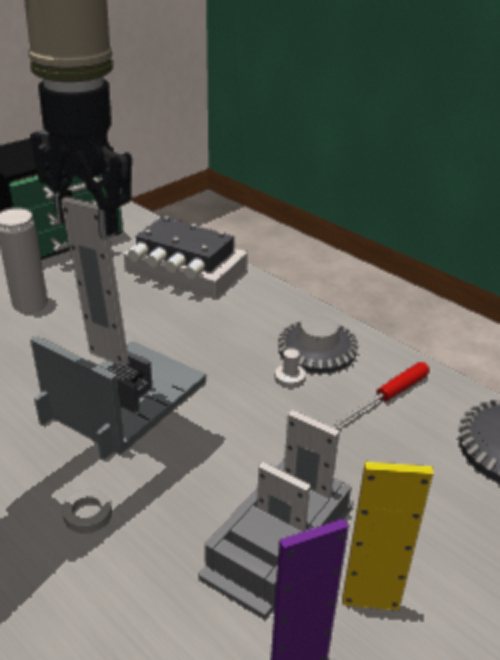

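The long plate hangs over the stand and the two shorter plates are still in their slots. I'll measure the plate's tilt and foot position.

```bash
cat > plate.py <<'E'
from h import *
import sys
for f in sys.argv[3:]:
    q=stand(load(f+".npz")); x,y,z=q.T; lo,hi=float(sys.argv[1]),float(sys.argv[2])
    k=(z>lo)&(z<hi)&(x>-130)&(x<-32)&(abs(y)<60)
    P=q[k]
    A=np.c_[P[:,1],P[:,2],np.ones(len(P))]
    c,*_=np.linalg.lstsq(A,P[:,0],rcond=None)
    for _ in range(5):
        r=P[:,0]-A@c; m=abs(r)<3; c,*_=np.linalg.lstsq(A[m],P[m,0],rcond=None)
    print(f,len(P),m.sum(),"yaw off deg",round(np.degrees(np.arctan(-c[0])),1),"lean deg",round(np.degrees(np.arctan(-c[1])),1),"face x at z=16:",round(c[1]*16+c[2],1),"z range",np.percentile(P[m,2],[1,99]).round(),"y",np.percentile(P[m,1],[1,99]).round(1))
E
python3 - <<'E'
from bench import viewer; import numpy as np, cv2
t=viewer.snapshot("scene"); np.savez("c3.npz",**t)
from h import *; crop(t,200,60,360,220,4,"pics/c3.png")
E
python3 plate.py 150 260 s2 c3
```

```text
s2 728 667 yaw off deg 0.8 lean deg -0.9 face x at z=16: -60.6 z range [152. 259.] y [-58.9   7.5]
c3 203 155 yaw off deg -1.1 lean deg -0.9 face x at z=16: -49.1 z range [151. 258.] y [-59.7   2.7]
```

View pics/c3.png

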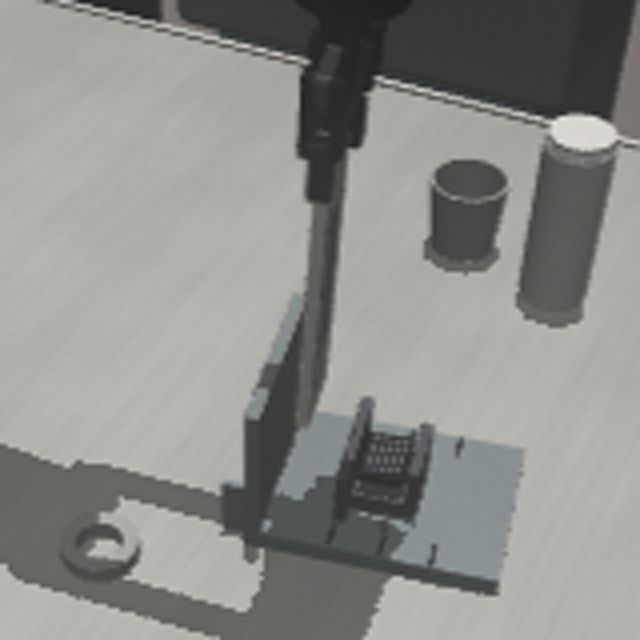

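```bash
python3 - <<'E'
from h import *
from bench import sensors
for f in("s2","c3"):
    q=stand(load(f+".npz"));x,y,z=q.T
    for a in range(130,330,30):
        k=(z>a)&(z<a+20)&(x>-110)&(x<0)&(abs(y)<110)
        if k.sum(): print(f,a,k.sum(),np.percentile(x[k],[2,50,98]).round(1),np.percentile(y[k],[2,50,98]).round(1))
s=sensors.sense();print(s["tool_pos"],s["tcp_rot"],tostand(s["tool_pos"]))
E
```

```text
s2 130 350 [-96.2 -88.  -52.2] [-72.1 -21.7  70.5]
s2 160 121 [-59.4 -57.5 -50. ] [-60.5 -34.7   2.8]
s2 190 136 [-59.7 -57.2 -50.4] [-58.8 -32.5   4. ]
s2 220 144 [-59.  -56.8 -49.5] [-56.  -29.8   6.3]
s2 250 147 [-58.6 -56.2 -48. ] [-52.6 -26.9   8.7]
s2 280 159 [-58.6 -55.7 -49.2] [-51.4 -24.3  11.5]
s2 310 218 [-60.8 -55.4 -44.6] [-59.7 -22.4  23.7]
c3 130 179 [-92.6 -84.5 -47.4] [-74.4 -22.   67.4]
c3 160 38 [-54.7 -47.5 -46.3] [-63.6 -57.9  -4.2]
c3 190 43 [-55.9 -47.  -46. ] [-60.1 -52.3   1.7]
c3 220 47 [-55.  -46.5 -45. ] [-58.5 -54.5   1.4]
c3 250 51 [-53.8 -45.7 -44.4] [-56.2 -52.1   4.9]
c3 280 43 [-53.1 -45.2 -44.1] [-53.5 -50.1   8.3]
c3 310 82 [-58.1 -43.3 -36.1] [-62.4 -53.8  19.2]
[480.80128342 109.52504142 302.94656282] [ 179.8506977    -2.11112775 -169.43080344] [-49.5 -17.3]
```

```bash
python3 - <<'E'
from h import *
for f in("s1",):
    q=stand(load(f+".npz"));x,y,z=q.T
    for a in range(130,330,30):
        k=(z>a)&(z<a+20)&(x>-180)&(x<-130)&(y>-400)&(y<-270)
        if k.sum(): print(f,a,k.sum(),np.percentile(x[k],[2,50,98]).round(1),np.percentile(y[k],[2,50,98]).round(1))
E
python3 look.py side s3 150 0 400 330 2
python3 - <<'E'
from h import *
q=stand(load("s3.npz"));x,y,z=q.T
for a in range(130,330,30):
    k=(z>a)&(z<a+20)&(x>-70)&(x<-30)&(abs(y)<110)
    if k.sum(): print(a,k.sum(),np.percentile(x[k],[2,50,98]).round(1),np.percentile(y[k],[2,50,98]).round(1))
E
```

```text
s1 130 174 [-165.5 -163.5 -155.7] [-362.1 -334.5 -299.3]
s1 160 182 [-165.1 -163.5 -157.2] [-362.4 -335.2 -301.1]
s1 190 208 [-165.1 -163.6 -157.1] [-362.8 -334.7 -300.8]
s1 220 219 [-164.9 -163.4 -157.2] [-363.2 -334.3 -301.3]
s1 250 248 [-165.  -163.1 -156.6] [-363.8 -335.6 -300.7]
s1 280 265 [-164.7 -162.9 -155.8] [-364.1 -336.9 -303.1]
s1 310 349 [-167.7 -162.8 -153.4] [-377.2 -336.4 -294.3]
9.0833 [481.1 108.7 303.4] [ 179.9   -2.1 -169.5] [-0.4  0.5 -3.7] [-49.4 -18.2]
inner upright -46 22 [-31.2 -26.6  26.7]
130 122 [-61.2 -58.9 -51.7] [-66.5 -37.3  -2. ]
160 127 [-60.5 -58.4 -49.1] [-62.6 -35.3   0.6]
190 139 [-60.5 -58.3 -50.5] [-60.8 -35.    2. ]
220 137 [-59.6 -57.6 -50.6] [-58.1 -30.6   4.6]
250 147 [-59.1 -57.  -48.7] [-56.3 -29.    7. ]
280 160 [-58.2 -56.4 -47.7] [-53.8 -26.2   9.1]
310 221 [-60.8 -55.9 -44.2] [-62.8 -23.6  22.5]
```

View pics/s3.png

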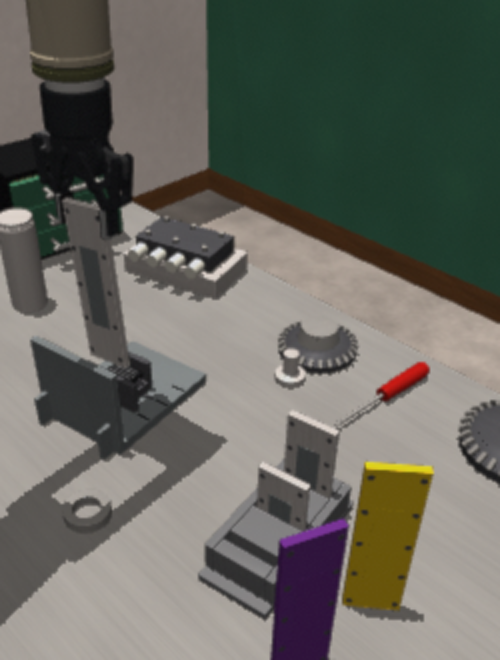

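The plate rolled about 4° in the jaw plane during the fast move (foot towards -y). It should square up when it touches the floor. Moving gently to the stand's middle and lowering.

```bash
python3 -m pendant '[1,5,0,0.01,58, 1.5,7,-5,0,58, 1.5,7,-15,0,58, 1,6,-20,0,58, 0,2,-20,0,58, 0,1,-15,0,58, 0,1,0,0,58]';python3 look.py side s4 150 50 400 330 2; python3 - <<'E'
from h import *
q=stand(load("s4.npz"));x,y,z=q.T
for a in range(100,330,30):
    k=(z>a)&(z<a+20)&(x>-75)&(x<-25)&(abs(y)<110)
    if k.sum(): print(a,k.sum(),np.percentile(x[k],[2,50,98]).round(1),np.percentile(y[k],[2,50,98]).round(1))
E
```

```text
time: 9.67
tool_pos: [488.0, 134.0, 224.8]
tcp_rot: [179.9, -1.9, -169.5]
ft_force: [-1.2, 0.2, -4.7]
finger_gap: 63.4
9.7167 [488.3 134.2 226.2] [ 179.9   -1.8 -169.5] [ 0.1 -0.5 -4.4] [-37.3   5.5]
inner upright -46 24 [-48.7 -28.3  26.6]
inner upright 26 1 [29.2 29.2 29.2]
100 106 [-49.1 -46.7 -38.4] [-39.   -9.8  21.7]
130 115 [-48.6 -46.1 -38. ] [-36.9 -10.8  25.7]
160 125 [-47.5 -45.6 -37.2] [-33.9  -8.2  27.3]
190 132 [-47.3 -45.1 -36.6] [-31.8  -5.2  30.9]
220 130 [-48.3 -44.3 -37.2] [-33.8   1.4  37.2]
250 225 [-48.6 -43.5 -30. ] [-40.6   2.6  43.7]
280 234 [-52.3 -46.1 -25.5] [-58.9 -27.2  68.2]
310 315 [-54.6 -45.8 -27.8] [-63.2 -15.   69.1]
```

View pics/s4.png

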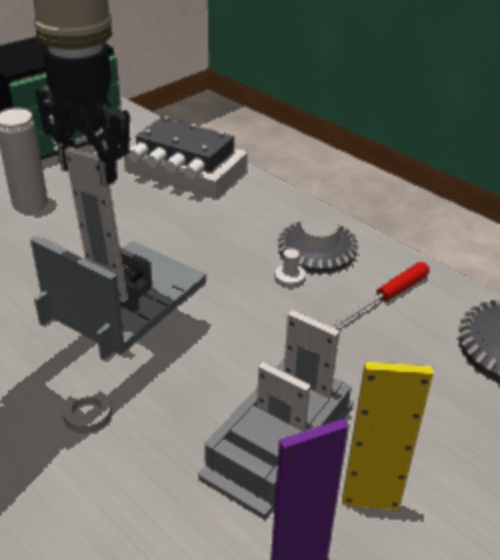

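```bash
python3 -m pendant '[0,0,-12,0.005,58, 0,0,-10,0,58, 0,-1,-4,0,58, 0,-1,0,0,58]' 35;python3 -m pendant '[-0.5,-1,-3,0,58, -0.5,0,-2,0,58]'
```

```text
time: 10.05
tool_pos: [490.1, 131.5, 200.8]
tcp_rot: [179.9, -1.6, -169.3]
ft_force: [0.6, -0.4, -4.3]
finger_gap: 63.4
time: 10.22
tool_pos: [490.6, 130.1, 197.7]
tcp_rot: [180.0, -1.3, -169.3]
ft_force: [0.4, 0.6, 7.7]
finger_gap: 63.6
```

```bash
python3 -m pendant '[-1,0,-2.5,0,58, -1,0,-2,0,58]' 20;python3 look.py side s5 150 50 400 330 2; python3 - <<'E'
from h import *
q=stand(load("s5.npz"));x,y,z=q.T
for a in range(100,230,30):
    k=(z>a)&(z<a+20)&(x>-75)&(x<-25)&(abs(y)<110)
    if k.sum(): print(a,k.sum(),np.percentile(x[k],[2,50,98]).round(1),np.percentile(y[k],[2,50,98]).round(1))
E
```

```text
time: 10.38
tool_pos: [491.6, 130.4, 197.8]
tcp_rot: [180.0, -0.9, -169.4]
ft_force: [-1.7, 0.3, 2.3]
finger_gap: 63.3
10.4333 [491.5 130.4 197.8] [ 180.    -0.8 -169.4] [-0.5 -1.1  5.6] [-34.9   1.1]
inner upright -46 21 [-44.6 -30.3  23.6]
100 106 [-45.4 -43.2 -34.4] [-40.4 -14.9  20.8]
130 118 [-44.9 -42.7 -33.8] [-38.8 -14.6  23.5]
160 123 [-44.7 -42.3 -33.4] [-36.  -11.5  26.7]
190 134 [-44.6 -41.9 -34.9] [-36.2  -6.5  31. ]
220 224 [-46.4 -41.6 -29.7] [-44.4  -1.8  39.4]
```

View pics/s5.png

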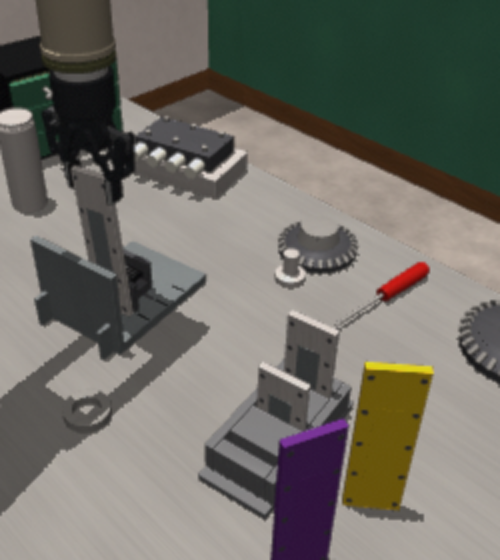

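Foot is on the floor next to the stop (contact force up to 7 N). Now tilting: moving the hand towards the wall along the arc with light grip.

```bash
python3 -m pendant '[-5.5,-1.1,-0.5,0.005,58, -5.5,-1.1,-0.8,0,58, -5.5,-1.1,-1,0,58, -5.5,-1.1,-1.2,0,58]' 20;python3 look.py side s6 150 50 400 330 2; python3 plate.py 145 185 s6
```

```text
time: 10.77
tool_pos: [470.7, 126.0, 197.4]
tcp_rot: [180.0, -0.4, -169.0]
ft_force: [1.9, 0.4, 5.8]
finger_gap: 63.3
10.8167 [470.  125.9 197.3] [ 180.    -0.4 -169. ] [2.9 1.1 5. ] [-56.9   0.8]
inner upright -46 22 [-49.3 -28.5  26. ]
inner upright 26 3 [21.8 22.5 26.7]
s6 224 198 yaw off deg 0.5 lean deg 4.1 face x at z=16: -48.9 z range [145. 184.] y [-37.3  26.7]
```

View pics/s6.png

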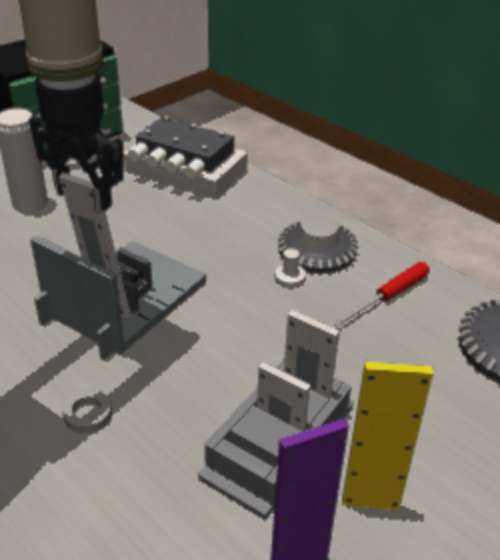

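```bash
python3 -m pendant '[-5.5,-1.1,-2,0,58, -5.5,-1.1,-2,0,58, -5.5,-1.1,-2,0,58]';python3 look.py side s7 150 50 400 330 2; python3 plate.py 145 185 s7
```

```text
time: 11.07
tool_pos: [456.1, 122.6, 196.2]
tcp_rot: [-180.0, 0.3, -169.1]
ft_force: [-0.0, 1.3, 8.3]
finger_gap: 63.1
11.1167 [455.3 122.7 196.1] [-180.     0.2 -169. ] [2.8 1.  8.4] [-71.9   0.6]
inner upright -46 20 [-30.8 -26.8  25.7]
inner upright 26 4 [22.8 25.2 27.8]
s7 216 194 yaw off deg 0.7 lean deg 6.8 face x at z=16: -54.3 z range [145. 185.] y [-35.6  27.8]
```

The foot is creeping towards the wall with the pivot friction. Pressing down a bit more should drive it out to the stop.

```bash
python3 -m pendant '[-2,-0.4,-4,0,58, -2,-0.4,-4,0,58]';python3 look.py side s8 150 50 400 330 2; python3 plate.py 145 185 s8
```

```text
time: 11.28
tool_pos: [454.9, 122.6, 195.0]
tcp_rot: [-180.0, 1.0, -169.0]
ft_force: [-1.8, 2.1, 22.0]
finger_gap: 63.1
11.3333 [454.9 122.9 195.1] [ 180.     1.1 -169. ] [-0.2  2.4 17.8] [-72.3   0.8]
inner upright -46 20 [-31.6 -27.4  26.7]
inner upright 26 5 [21.4 26.5 30.6]
s8 218 193 yaw off deg 0.8 lean deg 6.6 face x at z=16: -56.6 z range [146. 185.] y [-34.2  29.2]
```

```bash
python3 -m pendant '[-5.5,-1.1,0,0,58, -5.5,-1.1,0,0,58, -5.5,-1.1,0,0,58]';python3 look.py side s9 150 50 400 330 2; python3 plate.py 145 185 s9
```

```text
time: 11.58
tool_pos: [437.7, 119.2, 195.6]
tcp_rot: [-180.0, 1.2, -169.0]
ft_force: [5.6, -2.3, -4.0]
finger_gap: 63.0
11.6333 [436.9 119.1 195.4] [-180.     1.2 -169. ] [ 4.9  0.1 -1.9] [-90.7   0.6]
inner upright -46 19 [-31.4 -27.8  27. ]
inner upright 26 4 [22.  25.  28.4]
s9 205 181 yaw off deg 0.7 lean deg 8.8 face x at z=16: -64.8 z range [146. 185.] y [-33.6  30.7]
```

View pics/s9.png

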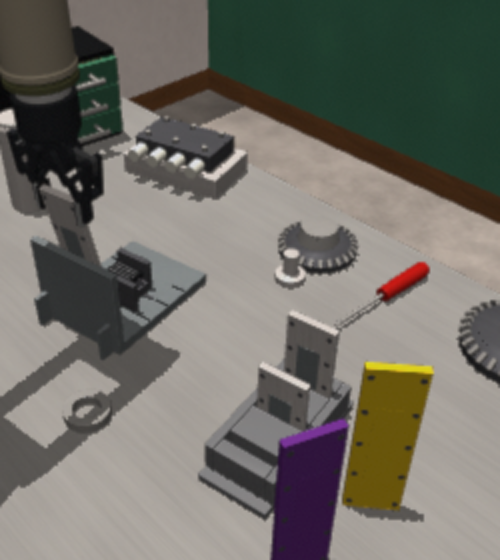

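Roll has straightened, and the plate now touches the wall top (about 5 N). Continuing levers the foot out towards the stop.

```bash
python3 -m pendant '[-4.5,-0.9,-1.5,0,58, -4.5,-0.9,-1.5,0,58, -4.5,-0.9,-1.5,0,58]';python3 look.py side s10 150 50 400 330 2; python3 plate.py 145 185 s10
```

```text
time: 11.88
tool_pos: [425.4, 116.1, 192.0]
tcp_rot: [-179.9, 1.6, -169.1]
ft_force: [6.9, 0.5, 1.2]
finger_gap: 63.1
11.9333 [424.7 115.9 191.7] [-179.9    1.6 -169.1] [5.8 0.3 0.7] [-103.3   -0.2]
inner upright -46 20 [-31.4 -26.6  27.3]
inner upright 26 4 [23.4 25.3 26.4]
s10 167 146 yaw off deg 0.9 lean deg 17.3 face x at z=16: -45.6 z range [145. 184.] y [-33.8  30.4]
```

```bash
python3 -m pendant '[-2.5,-0.5,-3,0,58, -2,-0.4,-3,0,58, -1,-0.2,-3,0,58]';python3 look.py side s11 150 50 400 330 2; python3 plate.py 145 185 s11
```

```text
time: 12.18
tool_pos: [422.9, 115.5, 186.0]
tcp_rot: [-179.9, 2.3, -169.1]
ft_force: [5.6, 1.1, 5.9]
finger_gap: 63.2
12.2333 [422.9 115.4 185.7] [-179.9    2.3 -169.1] [8.3 1.4 2.3] [-105.1   -0.3]
inner upright -46 21 [-29.6 -25.1  27.5]
s11 156 130 yaw off deg 1.0 lean deg 20.6 face x at z=16: -37.8 z range [146. 185.] y [-33.1  29.9]
```

View pics/s11.png

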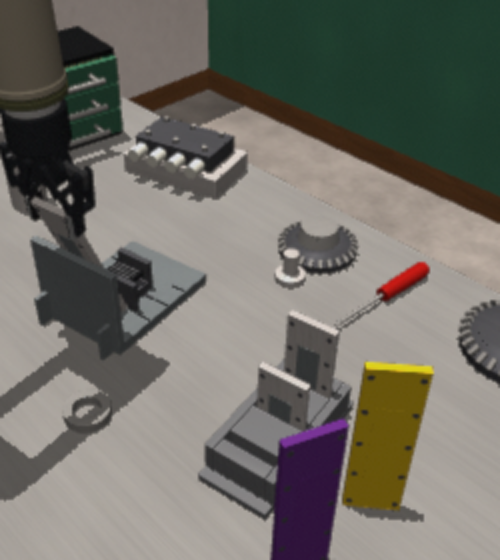

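Leaning 20.6° with its foot at the stop. One last small push down, then a scene check before releasing.

```bash
python3 -m pendant '[0,0,-3,0,58, 0,0,-3,0,58]';python3 look.py scene c12 200 60 360 220 4
```

```text
time: 12.4
tool_pos: [424.7, 115.8, 183.1]
tcp_rot: [-179.9, 2.7, -169.1]
ft_force: [-7.5, -1.9, 27.5]
finger_gap: 63.2
12.45 [424.9 115.9 183.1] [-179.9    2.7 -169.1] [-3.5 -0.9 14.5] [-103.1   -0.2]
inner upright -46 23 [-46.9 -18.1  32.8]
inner upright 26 18 [-22.2 -14.9  36.6]
```

View pics/c12.png

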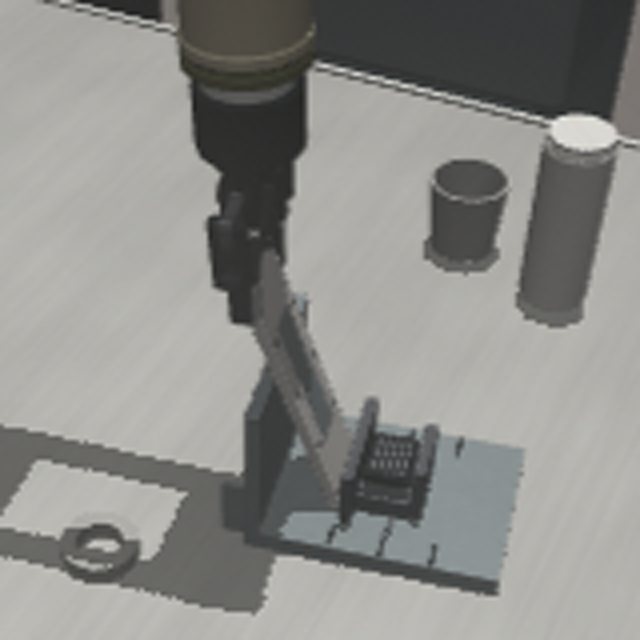

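The foot is firmly on the floor against the stop (14 N up) and the plate's face rests on the wall top. Easing off and opening.

```bash
python3 -m pendant '[0,0,1,0,58, 0,0,0,0,66, 0,0,0,0,70, 0,0,0,0,80, 0,0,0,0,85, 0,0,0,0,85]';python3 look.py wrist w12 0 0 512 384 1
```

```text
time: 12.95
tool_pos: [421.6, 115.5, 181.7]
tcp_rot: [-179.9, 2.3, -169.1]
ft_force: [0.1, -0.0, 0.1]
finger_gap: 85.0
13.0 [421.5 115.6 181.6] [-179.9    2.2 -169.1] [-0.9  0.1 -0.6] [-1.065e+02  1.000e-01]
inner upright -46 17 [27.9 31.5 34.4]
inner upright 26 28 [28.  31.  34.3]
```

View pics/w12.png

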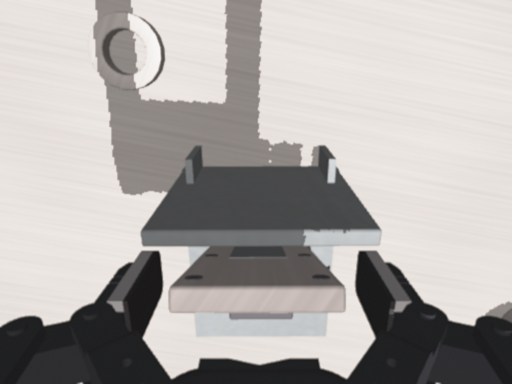

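The plate leans freely between the open fingers (plate edges at columns 170 and 345, fingers at 160 and 357). Retreating straight up.

```bash
python3 -m pendant '[0,0,6,0,85, 0,0,12,0,85, 0,0,20,0,85, 0,0,30,0,85, 0,0,35,0,85, 0,0,35,0,85, 0,0,30,0,85, -15,-15,20,0,85, -10,-10,0,0,85, 0,0,0,0,85]';python3 look.py side s13 150 90 400 330 2; python3 look.py scene c13 180 60 340 300 2; python3 look.py wrist w13 100 50 420 350 2;  python3 plate.py 140 220 s13 c13
```

```text
time: 13.83
tool_pos: [391.0, 89.5, 385.5]
tcp_rot: [-179.9, 2.2, -169.0]
ft_force: [-0.6, -0.6, -1.1]
finger_gap: 84.7
13.8833 [391.7  90.  385.9] [-179.9    2.3 -169. ] [ 0.  -0.3  0.6] [-140.6  -19.3]
inner upright -46 22 [-33.5 -22.8  30.2]
inner upright 26 1 [26.6 26.6 26.6]
13.9333 [391.8  90.3 384.3] [-179.9    2.2 -169. ] [ 0.3 -0.4 -0.2] [-140.5  -19. ]
inner upright -46 22 [-46.9 -17.5  35.8]
inner upright 26 13 [-22.6 -17.2  33.7]
13.9833 [391.7  90.5 383. ] [-180.     2.1 -169. ] [-0.2 -0.7 -0.7] [-140.6  -18.8]
inner upright -46 91 [-26.4 -21.8  30.9]
inner upright 26 106 [-26.9 -21.6  32.7]
s13 322 264 yaw off deg 0.7 lean deg 21.6 face x at z=16: -35.2 z range [142. 219.] y [-33.  30.]
c13 337 290 yaw off deg -0.6 lean deg 22.1 face x at z=16: -21.2 z range [141. 219.] y [-34.8  29.5]
```

View pics/s13.png

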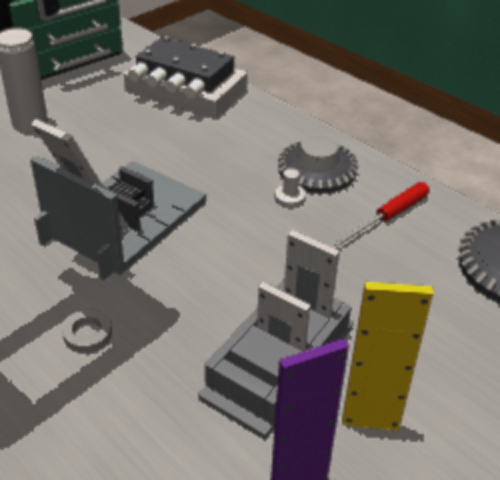

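View pics/c13.png

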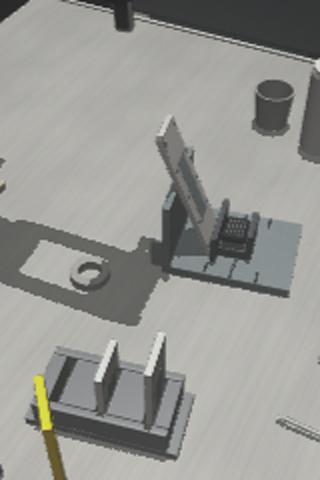

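View pics/w13.png

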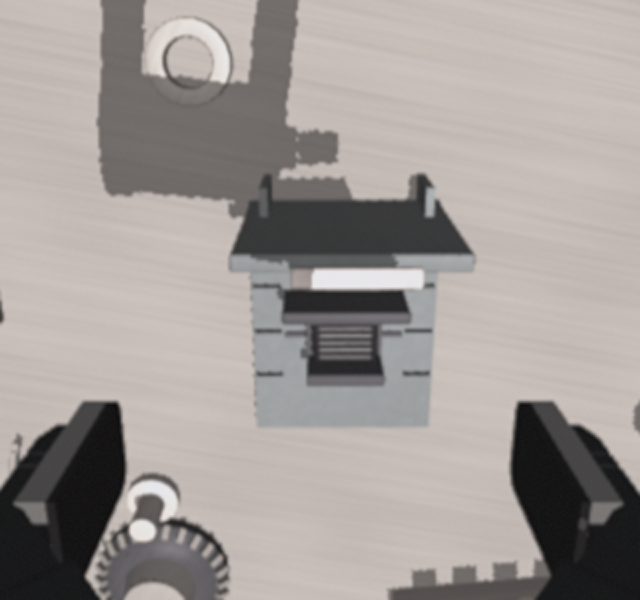

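```bash
python3 - <<'E'
from h import *
for f in("w13","c13","s13"):
    q=stand(load(f+".npz"));x,y,z=q.T
    k=(z>45)&(z<57)&(x>-8)&(x<24)&(abs(y)<22)
    if k.sum(): print(f,"tab z",k.sum(),np.median(z[k]).round(1),np.percentile(x[k],[2,98]).round(1))
    k=(z>62)&(z<69)&(x>15)&(x<50)&(abs(y)<35)
    if k.sum(): print(f,"outer upright x",k.sum(),np.percentile(x[k],[2,50,98]).round(1), "z",np.median(z[k]).round(1))
    k=(z>62)&(z<69)&(x>-30)&(x<-12)&(abs(y)>34)&(abs(y)<47)
    if k.sum(): print(f,"inner upright x",k.sum(),np.percentile(x[k],[2,50,98]).round(1))
E
python3 -m pendant '[0,0,0,0,85, 0,0,0,0,85, 0,0,0,0,85]'; python3 look.py side s14 150 90 400 330 2; python3 plate.py 140 220 s14
python3 -c "
from h import *
W=cloud(load('s14.npz')).reshape(-1,3)
for n,b in (('mid',(530,600,100,156)),('short',(480,530,70,121))):
  k=(W[:,0]>b[0])&(W[:,0]<b[1])&(W[:,1]>-300)&(W[:,1]<-100)&(W[:,2]>b[2])&(W[:,2]<b[3]); print(n,cv2.minAreaRect(W[k][:,:2].astype(np.float32)))"
```

```text
w13 tab z 474 50.8 [-7.2 21. ]
w13 outer upright x 240 [24.8 29.3 34.4] z 64.8
w13 inner upright x 111 [-27.2 -23.  -18.1]
c13 tab z 102 53.3 [-7.6 23.3]
c13 outer upright x 42 [27.9 33.5 37.9] z 66.5
c13 inner upright x 16 [-23.2 -17.2 -13.9]
s13 tab z 83 53.5 [-4.3 21.7]
s13 outer upright x 51 [24.7 27.4 34.9] z 66.7
s13 inner upright x 14 [-27.3 -22.9 -18.4]
time: 14.23
tool_pos: [391.5, 91.4, 380.2]
tcp_rot: [180.0, 1.8, -168.9]
ft_force: [0.4, -0.8, -0.0]
finger_gap: 84.8
14.2833 [391.5  91.4 380. ] [ 180.     1.8 -168.9] [ 0.6  0.4 -0.4] [-140.6  -17.9]
inner upright -46 21 [-33.9 -21.5  28.6]
inner upright 26 4 [27.3 27.4 28. ]
s14 323 269 yaw off deg 0.8 lean deg 21.6 face x at z=16: -35.1 z range [141. 220.] y [-33.5  30. ]
mid ((558.1616821289062, -195.68045043945312), (14.395041465759277, 65.17462158203125), 12.366583824157715)
short ((497.79278564453125, -209.6107177734375), (13.450973510742188, 65.0377426147461), 12.356735229492188)
```

```bash
python3 - <<'E'
from h import *
for f,tcp in(("w1",[560.1,148,148.8]),("w5",[517,136,141.3])):
    V=load(f+".npz")["view"];c=-V[:3,:3].T@V[:3,3];print(f,c.round(),tostand(c),"tcp",tostand(tcp),tcp[2])
E
```

```text
w1 [482. 134. 294.] [-43.    6.8] tcp [35.8  5.2] 148.8
w5 [438. 122. 283.] [-88.9   2.7] tcp [-8.8  1.7] 141.3
```

```bash
python3 -m pendant '[33,12,0,0,85, 33,12,0,0,85, 33,12,0,0,85, 28,10,-10,0,85, 0,0,-35,0,85, 0,0,-40,0,85, 0,0,-40,0,85, 0,0,-30,0,85, 0,0,-10,0,85, 0,0,0,0,85]'; python3 look.py wrist w15 130 60 390 310 3
```

```text
time: 15.12
tool_pos: [522.0, 141.8, 202.0]
tcp_rot: [180.0, 1.4, -168.8]
ft_force: [-0.1, 0.6, 1.4]
finger_gap: 84.8
15.1667 [522.2 141.8 203. ] [ 180.     1.4 -168.8] [-0.4  0.1 -1.1] [-2.6  6.5]
inner upright -46 335 [-43.8 -21.1  31.6]
inner upright 26 334 [-26.4 -21.1  32.9]
```

View pics/w15.png

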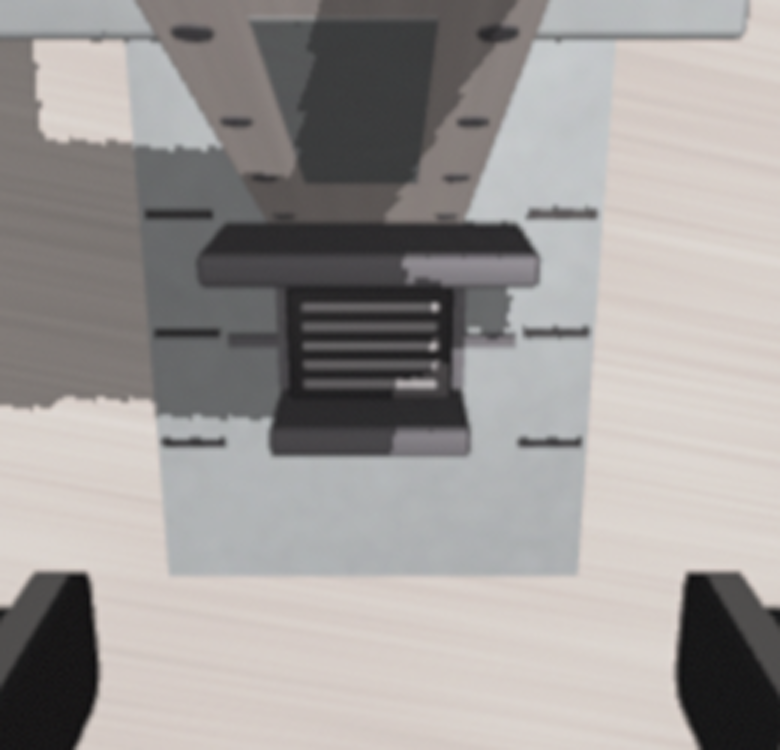

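```bash
python3 - <<'E'
from h import *
for f,(y0,y1) in(("w1",(165,210)),("w15",(155,190)),("w4",(235,255))):
    g=cv2.cvtColor(load(f+".npz")["frame"],cv2.COLOR_BGR2GRAY).astype(float)
    print(f)
    rows=np.arange(y0,y1)
    def cen(c0,c1):
        p=g[y0:y1,c0:c1].mean(1); w=np.clip(np.median(p)-p-4,0,None); return round((w*rows).sum()/max(w.sum(),1e-9),2),p.round().astype(int).tolist()
    cols={"w1":[(175,196),(200,217),(293,310),(315,338)],"w15":[(184,202),(208,221),(287,300),(307,325)],"w4":[(131,167),(174,198),(322,345),(353,390)]}[f]
    for c in cols: r=cen(*c);print(c,r[0],r[1] if f!="w4" else "")
s=load("w1.npz");crop(s,160,160,350,220,4,"pics/w1c.png")
E
```

```text
w1
(175, 196) 183.56 [93, 92, 91, 97, 106, 111, 112, 112, 112, 112, 112, 112, 111, 111, 111, 111, 111, 110, 110, 111, 108, 92, 64, 41, 51, 84, 104, 110, 111, 110, 110, 110, 111, 111, 111, 111, 111, 111, 111, 111, 111, 111, 111, 111, 111]
(200, 217) 177.75 [72, 68, 68, 82, 102, 111, 112, 112, 112, 112, 112, 113, 112, 112, 112, 111, 111, 112, 110, 100, 79, 70, 74, 76, 81, 95, 107, 111, 112, 112, 112, 112, 111, 111, 111, 111, 111, 111, 111, 112, 112, 112, 112, 112, 112]
(293, 310) 179.75 [129, 119, 128, 162, 182, 182, 176, 174, 176, 177, 177, 177, 179, 179, 181, 181, 179, 171, 150, 113, 99, 109, 115, 124, 150, 181, 195, 197, 196, 196, 195, 195, 194, 194, 194, 194, 193, 193, 193, 193, 193, 193, 193, 193, 192]
(315, 338) 186.02 [180, 180, 185, 195, 199, 200, 199, 199, 199, 199, 199, 199, 199, 198, 198, 198, 198, 198, 198, 188, 151, 102, 77, 97, 149, 183, 193, 194, 193, 193, 192, 192, 192, 192, 192, 191, 191, 191, 191, 191, 191, 190, 190, 190, 191]
w15
(184, 202) 170.17 [95, 100, 103, 103, 103, 103, 103, 103, 103, 103, 104, 104, 104, 100, 79, 49, 46, 75, 96, 103, 104, 104, 105, 105, 105, 105, 105, 105, 104, 105, 105, 104, 104, 104, 103]
(208, 221) 169.3 [73, 92, 102, 104, 104, 104, 104, 103, 103, 103, 103, 103, 104, 104, 103, 94, 74, 66, 70, 73, 84, 97, 103, 103, 103, 103, 103, 103, 103, 103, 103, 103, 103, 104, 104]
(287, 300) 162.67 [98, 103, 110, 109, 106, 106, 106, 106, 107, 110, 111, 111, 109, 113, 126, 121, 97, 101, 121, 131, 151, 175, 186, 187, 188, 188, 188, 187, 187, 187, 187, 187, 188, 188, 188]
(307, 325) 170.51 [185, 189, 190, 190, 190, 189, 189, 189, 189, 190, 190, 190, 190, 177, 135, 88, 90, 137, 174, 188, 189, 189, 188, 188, 188, 187, 187, 187, 187, 187, 187, 186, 186, 186, 185]
w4
(131, 167) 245.02 
(174, 198) 242.1 
(322, 345) 244.34 
(353, 390) 245.29
```

View pics/w1c.png

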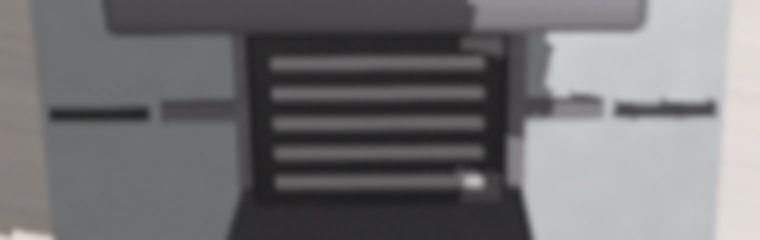

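The stop has shifted outward within its latch play. Compared with the first view, the pointer reads about 36.5 to 37 mm, which is close to the 36 mm limit. The tab is still up (top at 51 mm). To gain margin I'll push the stop's rear upright gently back towards the wall within the play.

```bash
python3 -m pendant '[24,2.7,0,0,0, 24,2.7,0,0,0, 24,2.7,0,0,0, 0,0,-10,0,0, 0,0,0,0,0]' 20;python3 look.py wrist w16 100 0 420 300 2
```

```text
time: 15.58
tool_pos: [600.6, 151.3, 203.8]
tcp_rot: [180.0, 2.1, -168.8]
ft_force: [-1.1, 0.0, -0.4]
finger_gap: 24.9
15.6333 [601.3 151.4 205.6] [-180.     2.2 -168.8] [-0.4 -0.6  0.3] [76.8  0.6]
inner upright -46 453 [-44.9 -20.6  32. ]
inner upright 26 464 [-44.7 -20.8  33.2]
```

View pics/w16.png

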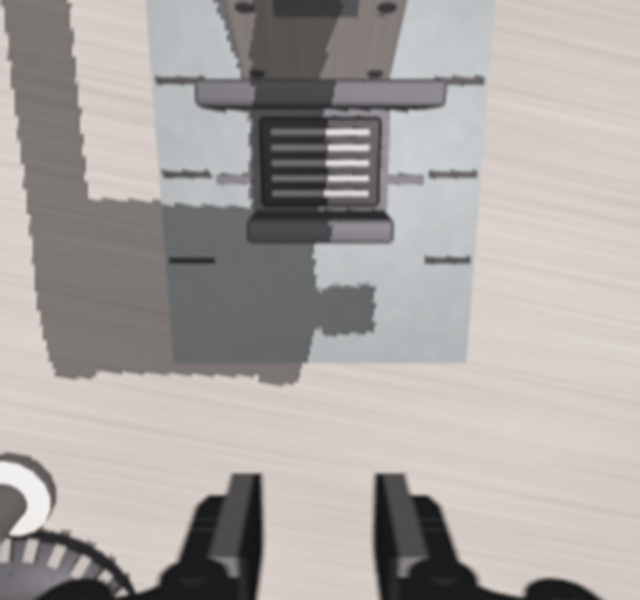

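```bash
python3 -m pendant '[0,0,-30,0,0, 0,0,-35,0,0, 0,0,-35,0,0, 0,0,-30,0,0, 0,0,-15,0,0, 0,0,0,0,0]';python3 look.py wrist w17 100 0 420 300 2
```

```text
time: 16.13
tool_pos: [604.4, 152.6, 71.5]
tcp_rot: [-180.0, 3.4, -168.7]
ft_force: [-0.3, -0.1, -0.3]
finger_gap: -0.0
16.1833 [605.  152.7  73.1] [-180.     3.5 -168.7] [-0.7 -0.3 -0.5] [80.8  1.2]
inner upright -46 1640 [-25.5 -20.6  31.2]
inner upright 26 1774 [-25.5 -20.1  33.2]
```

```bash
python3 -m pendant '[-4,-0.8,-12,0,0, -4,-0.8,-8,0,0, -4,-0.8,0,0,0]';python3 look.py wrist w18 100 0 420 300 2
```

```text
time: 16.43
tool_pos: [595.9, 150.9, 58.5]
tcp_rot: [-179.9, 4.0, -168.7]
ft_force: [0.0, -0.0, -1.0]
finger_gap: -0.3
16.4833 [595.4 150.9  58.9] [-179.9    4.  -168.7] [0.5 0.6 0. ] [71.   1.3]
inner upright -46 1818 [-25.3 -20.5  30.7]
inner upright 26 2024 [-25.6 -20.4  32.7]
```

View pics/w18.png

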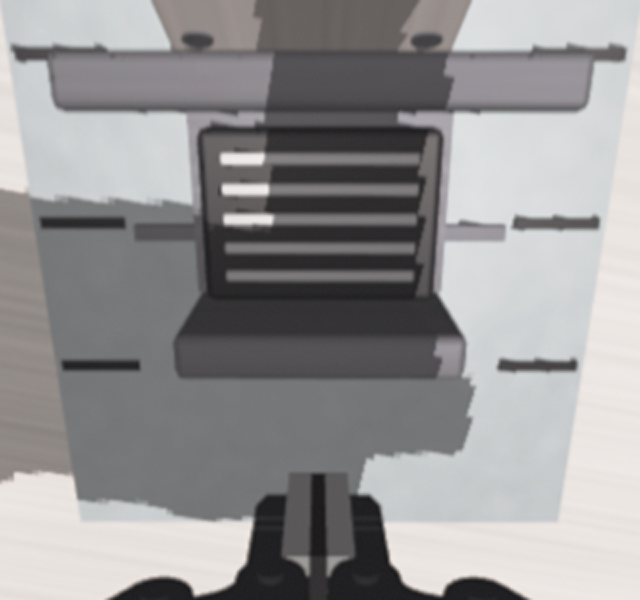

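```bash
python3 -m pendant '[-4.5,-0.9,-3,0,0, -4.5,-0.9,-3,0,0, -4.5,-0.9,0,0,0, -3,-0.6,0,0,0]';python3 look.py wrist w19 100 0 420 300 2
```

```text
time: 16.82
tool_pos: [579.4, 147.6, 55.9]
tcp_rot: [-179.9, 4.3, -168.7]
ft_force: [-0.8, -0.3, -0.5]
finger_gap: -0.3
16.8667 [579.  147.6  55.7] [-179.9    4.3 -168.7] [ 1.4  1.  -0.4] [54.2  1.2]
inner upright -46 1798 [-44.9 -21.5  30.4]
inner upright 26 1950 [-44.7 -21.1  32.3]
```

```bash
python3 -m pendant '[-2,-0.4,0,0,0, -2,-0.4,0,0,0, -2,-0.4,0,0,0]';python3 look.py wrist w20 100 0 420 300 2
```

```text
time: 17.12
tool_pos: [572.9, 146.3, 56.4]
tcp_rot: [-179.9, 4.4, -168.7]
ft_force: [0.9, 0.6, -0.4]
finger_gap: -0.1
17.1667 [572.7 146.3  56.4] [-179.9    4.4 -168.7] [0.8 0.3 0.4] [47.8  1.1]
inner upright -46 1695 [-44.7 -21.4  30.1]
inner upright 26 1781 [-44.6 -21.2  32.6]
```

View pics/w20.png

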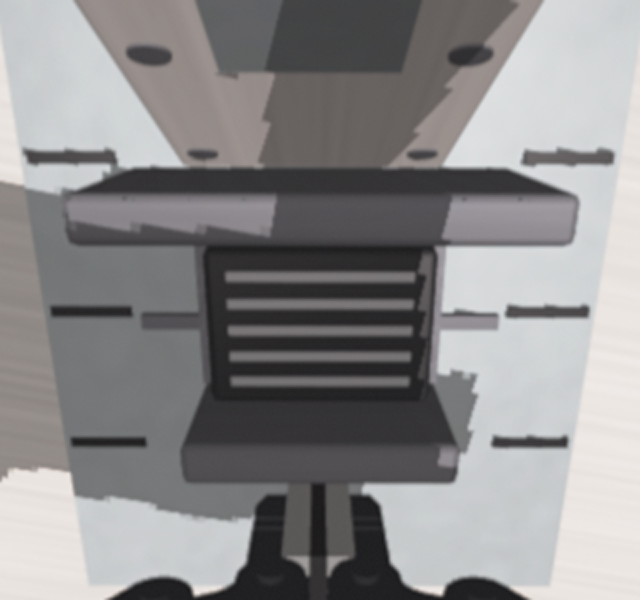

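```bash
python3 -m pendant '[-2,-0.4,0,0,0, -2,-0.4,0,0,0]';python3 -m pendant '[-1.5,-0.3,0,0,0]';python3 look.py wrist w21 100 0 420 300 2
```

```text
time: 17.33
tool_pos: [569.8, 145.7, 56.9]
tcp_rot: [-179.9, 4.5, -168.7]
ft_force: [3.7, 0.4, -2.7]
finger_gap: 0.1
time: 17.42
tool_pos: [568.6, 145.4, 57.0]
tcp_rot: [-179.9, 4.6, -168.7]
ft_force: [4.2, 1.2, -3.3]
finger_gap: -0.2
17.4667 [568.5 145.4  57. ] [-179.9    4.6 -168.7] [ 4.8  0.2 -2.5] [43.6  1. ]
inner upright -46 1661 [-47.2 -25.6  26.3]
inner upright 26 1776 [-47.  -25.3  28.1]
```

View pics/w21.png

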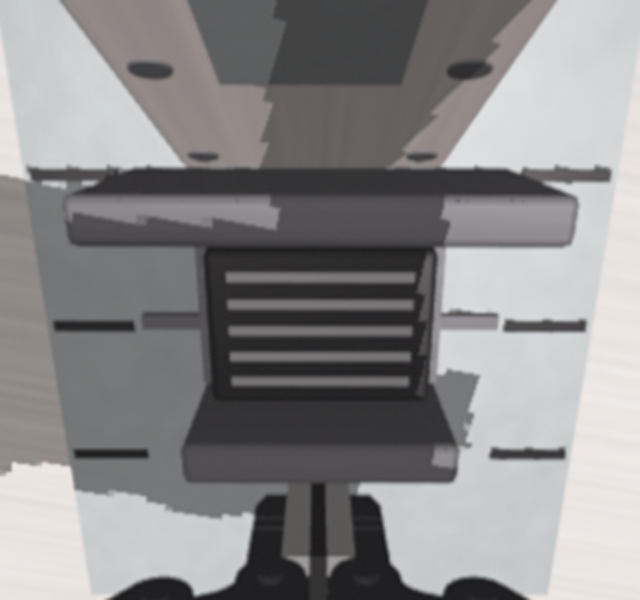

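The stop moved in about 4 mm, and the pointer (row 321) is now slightly wall-side of the middle mark (row 325). Backing away.

```bash
python3 -m pendant '[3,0.6,0,0,0, 5,1,0,0,0, 8,1.6,0,0,0, 8,1.6,10,0,0, 0,0,25,0,0, 0,0,35,0,0, 0,0,35,0,0, 0,0,35,0,0, 0,0,10,0,0, 0,0,0,0,0]';python3 look.py wrist w22 100 0 420 300 2
```

```text
time: 18.3
tool_pos: [591.2, 149.9, 208.7]
tcp_rot: [-179.9, 3.8, -168.7]
ft_force: [0.8, 1.5, 0.3]
finger_gap: -0.2
18.35 [591.4 150.  208.2] [-179.9    3.8 -168.7] [-0.4 -0.3  1.1] [66.9  1.1]
inner upright -46 465 [-47.6 -25.2  27.7]
inner upright 26 458 [-47.3 -24.8  29.2]
```

View pics/w22.png

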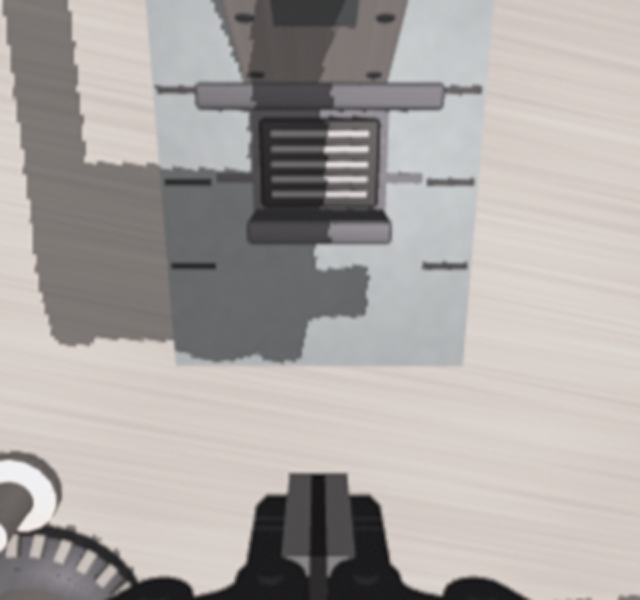

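```bash
python3 -m pendant '[5,0,30,0,0, 5,0,30,0,0, 0,0,10,0,0, 0,0,0,0,0]'; python3 look.py side s23 150 90 400 330 2; python3 look.py scene c23 180 90 340 290 3; python3 plate.py 140 220 s23 c23; python3 - <<'E'
from h import *
for f in("w22","c23","s23"):
    q=stand(load(f+".npz"));x,y,z=q.T
    k=(z>44)&(z<57)&(x>-10)&(x<20)&(abs(y)<22)
    if k.sum(): print(f,"tab z",k.sum(),np.median(z[k]).round(1))
    k=(z>62)&(z<69)&(x>12)&(x<50)&(abs(y)<35)
    if k.sum(): print(f,"outer upright x",k.sum(),np.percentile(x[k],[2,50,98]).round(1))
    k=(z>25)&(z<60)&(x>-60)&(x<-20)&(abs(y)<20)
    if k.sum(): print(f,"foot region x",np.percentile(x[k],[2,50,98]).round(1))
E
```

```text
time: 18.68
tool_pos: [598.5, 149.5, 270.4]
tcp_rot: [-180.0, 3.0, -168.7]
ft_force: [0.3, -0.9, 0.2]
finger_gap: 0.0
18.7333 [598.1 149.4 269.1] [-180.     2.9 -168.7] [-1.3  0.   0.1] [73.4 -0.7]
inner upright -46 18 [-31.5 -26.2  26.4]
inner upright 26 5 [22.6 24.  27.9]
18.7833 [597.5 149.3 267.9] [-180.     2.8 -168.7] [ 0.7 -0.4 -0.5] [72.7 -0.7]
inner upright -46 23 [-51.8 -22.7  31.3]
inner upright 26 12 [-37.9 -23.2  31.3]
s23 338 283 yaw off deg 0.9 lean deg 19.6 face x at z=16: -40.1 z range [142. 219.] y [-33.4  28.6]
c23 323 272 yaw off deg -0.7 lean deg 20.3 face x at z=16: -25.4 z range [140. 220.] y [-33.9  29.2]
w22 tab z 1830 51.0
w22 outer upright x 929 [21.6 26.2 31.5]
w22 foot region x [-45.2 -39.7 -33. ]
c23 tab z 98 53.1
c23 outer upright x 45 [24.  28.9 34. ]
c23 foot region x [-42.3 -37.8 -33.8]
s23 tab z 87 53.1
s23 outer upright x 56 [20.2 23.8 30.2]
s23 foot region x [-30.9 -29.6 -29.2]
```

View pics/c23.png

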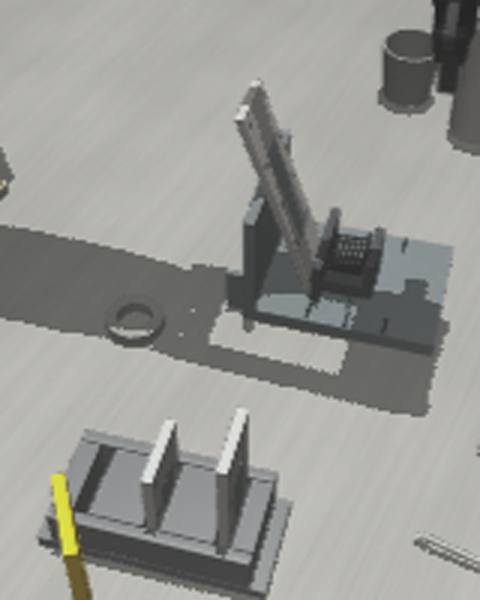

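View pics/s23.png

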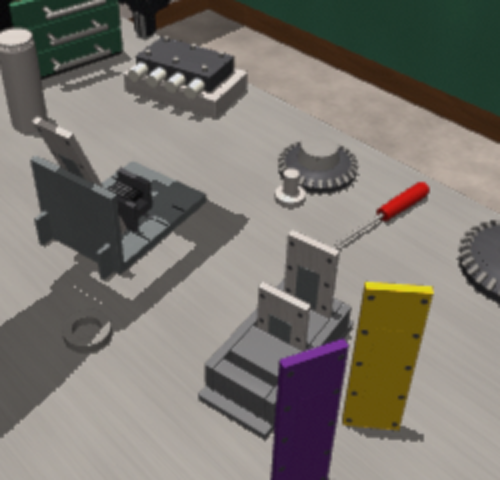

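```bash
python3 -c "
from bench import job;print(job.hand_in())"
```

```text
the job is handed in; nothing more can be done
None
```

The job is handed in at about 18.8 s on the robot's clock. The stop is locked in the middle notch and the long plate leans on the stand's wall; `hand_in()` gave no verdict.

**What I did**
- **Stop:** I slid it with the tab pressed down. It went about 7 mm too far, so I dragged it back with the tab still down and let the tab come up in the middle notch.
- **Long plate:** I gripped it by its side edges and lifted it clear. I set its foot down beside the stop, tilted it over the wall's top edge until the foot met the stop, then released it.

**Last checks from the camera images**
- **Stop and tab:** the stop is at about 40–42 mm (wrist 40.1, scene 40.9, side 41.9). The tab's top is at its starting height, so the tab is up.
- **Long plate:** it leans about 20°, within 1° of square to the wall and about 2 mm off the stand's middle. The lean and the scene view fit a foot resting against the stop, but the foot's position was not read directly.
- **Short plates:** both are still standing in their slots. The last numeric check, at about 14 s, put them within a few millimetres of where they started.
- **Robot:** the gripper was well clear of everything.

**What disagreed or went wrong on the way**
- The plate rolled about 4° in the grip during the fast carry, and straightened once its foot was on the floor.
- My downward push while seating the plate moved the stop out to about 36–37 mm, close to the 36 mm limit. I nudged it back inside the latch's play, and it stayed there.
- The three cameras disagree by up to about 4 mm along the stand's x, so I compared stop positions only within one camera.

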